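# Nest the pot set and punch its tag

## Robot

A 6-joint arm with a two-finger parallel gripper is mounted at the origin on the work surface. World frame = base frame: x ahead of the robot, y to its left, z up, the work surface at z = 0. Lengths are in m, angles in degrees, forces in N, time in s.
With the tool pointing down it reaches from about 0.225 to 0.875 m from the base axis. Payload 3.4 kg.
Tool frame: the origin (TCP) lies midway between the tips of the shut fingers; the grasp point (between the pads) lies 19 mm behind it; z points along the fingers, y is the direction in which the jaws open and shut (so a half turn about z gives the same grasp; the last joint's range is limited). The gripper opens to 85 mm and grips with 20 to 120 N. Pads are 22 mm wide; open, the fingers measure 114 mm over their backs; the gripper's body (76 mm by 85 mm) begins 54 mm behind the grasp point. The pads swing forward as they close: fully open they stand 13 mm farther back than shut.
Start: joints at [62.624, 15.808, 86.224, -0, 77.962, -6.933], TCP at [0.201, 0.539, 0.231] pointing down, gripper open.
Joint ranges: [-165.64, 165.64], [-43.16, 119.46], [12.63, 154.43], [-67.54, 247.53], [6.08, 155.33], [-154.97, 154.97]. Speed limits (degrees/s): [147.25, 147.25, 180, 180, 180, 180].

## Interface

Orientations are given as [roll, pitch, yaw] about the fixed x, y, z axes, in that order (R = Rz(yaw) Ry(pitch) Rx(roll)).
In Python, from plant import observe, capture, camera_params, workorder, finder gives the robot as it stands.
- The arm moves only by the tool servo_tool, never from a script. Its argument "increments" is a list of rows, each a list of 6 numbers: the shift along the tool's x, y, z in cm, then the turn, a rotation vector about the tool's x, y, z in degrees. In form: [[x, y, z, ax, ay, az], ...]. A call has 1 to 12 rows; each row shifts and turns the commanded pose from where the row before left it, along the tool's axes as they then stand; what a row does not reach is not made up. A row lasts 1/8 s, in which the tool goes at most 62.5 mm and 10.7 degrees, less where a joint would pass 70% of its speed; a pose out of reach is approached as far as the arm can. A call with a gripper value outside its range is refused whole. "claw" is the opening, from 0 (shut) to 1 (fully open), set as the call begins (left out, the last holds). The fingers move at their own pace and stop on an object; the grip force is fixed at half the most. Time passes only in rows, so rows that do not move let the fingers close. It gives the time, the measured TCP pose, the force and the opening at its end, in the units of the state.
- observe(): the state, without advancing time (a new reading comes with each control period).
- capture(name): name is "side" or "top" or "wrist"; returns (picture, depth): 400x640x3 uint8, red, green, blue; 400x640 float32, m along the optical axis (not along the pixel's ray), 0 where there is no reading.
- camera_params(name): a dict with "intrinsics" (3x3 intrinsics, pixels), "eye" and "orientation" of the camera in the world. Camera axes: x right, y down, z forward; pixel columns grow to the right and rows downward; lengths in m; the calibration is good to about 2 mm. A picture is of the moment at which its call begins: read the wrist's pose just before it. camera_params takes no time and is no camera call; for the wrist camera it gives the pose at the moment of the call.
- workorder.finish_job(): hands the job in, once; it reports no verdict.
Trained networks look in the newest picture that a camera, given by its name, has taken for a name from the list of things; names that differ only in an ending like _2 or _b are one class to them, and where a whole thing is asked for, a point or a joint stands for the part that bears it (a point fixed in the world has none). Each returns a list of dicts, best first, with "p" (0 to 1); they miss things now and then, are a little off and sometimes report something else, mostly with a low value. They report only what shows in the picture. A call takes as long as a camera call. They do not tell look-alikes from the thing itself.
- finder.spot_in(camera, thing): "bbox" ([left, top, right, bottom] as shares, 0 to 1, of the picture: columns of its width, rows of its height, round what is visible of it).
- finder.masks_of(camera, thing): "mask" (400x640 bool, what is visible of it) and "bbox" ([left, top, right, bottom] as shares, 0 to 1, of the picture: columns of its width, rows of its height, round what is visible of it).
- finder.pinpoint(camera, thing): "location" ([row, column] as shares, 0 to 1, of the picture: columns of its width, rows of its height: a listed point, or the origin of a listed thing).
The state is a dict: "t": time; "q": joint angles; "joint_velocities": joint speeds; "joint_torque": joint torques, N m; "tool_pos": TCP position; "orientation": TCP orientation; "wrist_force": force on the tool from outside, world axes, zero at the start; "wrist_torque": the same for the moment, N m; "grip_width": finger opening in m.
Only numpy, scipy, OpenCV 4.12 (cv2) and the standard library are available. Lean on these libraries where they do the work, as an engineer would, in place of code of your own. Each camera call takes 0.05 s, during which the arm holds its last target.

## Task

Make up the gift set on the shop counter: nest all the pots, right way up, into one stack in the middle of the round cork mat. Then take the mallet by its handle and punch the yellow tag: two blows on the sprung pin of the punch that the yellow tag lies in, each driving the pin fully down, with the mallet lifted clear in between so that the pin springs right back up. Finally lay the mallet back on its rest as it lay before; do not work the other punch, and leave the jar, the kit box and the tin where they stand.

Things in the scene. Friction and masses are not known exactly. Their poses are not given: they have to be found in the camera images.
- pot1: red turned pot, may be absent; all pots have one shape: open top, 50 mm tall, foot 44 mm across, widening to a straight rim band 66 mm across and 13 mm high at the top; walls 3 mm, solid base 22 mm thick, so a pot nested in another stands 22 mm higher than it with about 1.8 mm play all round; 90 g; origin: centre of the underside, z up out of the mouth
- pot2: yellow turned pot, may be absent; all pots have one shape: open top, 50 mm tall, foot 44 mm across, widening to a straight rim band 66 mm across and 13 mm high at the top; walls 3 mm, solid base 22 mm thick, so a pot nested in another stands 22 mm higher than it with about 1.8 mm play all round; 90 g; origin: centre of the underside, z up out of the mouth
- pot3: blue turned pot, may be absent; all pots have one shape: open top, 50 mm tall, foot 44 mm across, widening to a straight rim band 66 mm across and 13 mm high at the top; walls 3 mm, solid base 22 mm thick, so a pot nested in another stands 22 mm higher than it with about 1.8 mm play all round; 90 g; origin: centre of the underside, z up out of the mouth
- pot4: green turned pot, may be absent; all pots have one shape: open top, 50 mm tall, foot 44 mm across, widening to a straight rim band 66 mm across and 13 mm high at the top; walls 3 mm, solid base 22 mm thick, so a pot nested in another stands 22 mm higher than it with about 1.8 mm play all round; 90 g; origin: centre of the underside, z up out of the mouth
- pot5: white turned pot, may be absent; all pots have one shape: open top, 50 mm tall, foot 44 mm across, widening to a straight rim band 66 mm across and 13 mm high at the top; walls 3 mm, solid base 22 mm thick, so a pot nested in another stands 22 mm higher than it with about 1.8 mm play all round; 90 g; origin: centre of the underside, z up out of the mouth
- pot6: orange turned pot, may be absent; all pots have one shape: open top, 50 mm tall, foot 44 mm across, widening to a straight rim band 66 mm across and 13 mm high at the top; walls 3 mm, solid base 22 mm thick, so a pot nested in another stands 22 mm higher than it with about 1.8 mm play all round; 90 g; origin: centre of the underside, z up out of the mouth
- mat: round cork mat, fixed, 120 mm across, 4 mm thick, a dark disc 50 mm across marks its middle; origin: centre of its underside (on the counter)
- punch_a: the left (+y) of two blue C-shaped tag punches, fixed: base plate 120 x 84 x 12 mm, a column at its +x side and an arm 26 mm wide whose top is 100 mm up; the side towards its own -x is open; origin: on the counter on the axis of its pin, z up, x from the pin to the column
- pin_a (a joint): sprung pin of that punch, travel down in m: 0 up, 0.012 fully down against its stop (reads at least 0.0105 when fully home); the spring pushes back with 3 N at the top and 6.6 N at the bottom and returns the pin as soon as it is free
- pin_a_top (a point): centre of the top of that pin's round brass head, 28 mm across; 126 mm above the counter when up
- punch_b: the right (-y) of two blue C-shaped tag punches, fixed: base plate 120 x 84 x 12 mm, a column at its +x side and an arm 26 mm wide whose top is 100 mm up; the side towards its own -x is open; origin: on the counter on the axis of its pin, z up, x from the pin to the column
- pin_b (a joint): sprung pin of that punch, travel down in m: 0 up, 0.012 fully down against its stop (reads at least 0.0105 when fully home); the spring pushes back with 3 N at the top and 6.6 N at the bottom and returns the pin as soon as it is free
- pin_b_top (a point): centre of the top of that pin's round brass head, 28 mm across; 126 mm above the counter when up
- tag: round yellow tag, 60 mm across and 3 mm thick, lying in one of the two punches, under the pin; fixed there; origin: centre of its underside
- blank: round grey blank of the same size lying in the other punch; that punch is not in use; origin: centre of its underside
- mallet: wooden mallet lying level: upright dark cylindrical head 44 mm across, 70 mm tall, its flat underside the striking face; a handle 20 mm wide and 24 mm high, centre line 35 mm above the face, runs along -x to 166 mm from the head's axis; 0.25 kg, centre of mass 25 mm from that axis; origin: centre of the underside of the head, x away from the handle, z up
- mallet_grip (a point): middle of the red band on the mallet's handle, 45 mm from the head's axis along -x, 35 mm above the face: the place to grip, from above, across the 20 mm width
- mallet_rest: fixed plywood rest, 66 mm wide: 8 mm base plate on which the mallet's head stands, and a fork (42 mm between cheeks, tops 55 mm up) 142 mm from the origin along -x that carries the handle's underside 31 mm above the counter; origin: on the counter under the head's place; the mallet's origin belongs 8 mm above it, x the same way
- jar: bystander: green glass jar, 64 mm across, 90 mm tall; origin: centre of the underside
- kit_box: bystander: flat cardboard kit box 80 x 120 x 35 mm; origin: centre of the underside
- tin: bystander: grey tin 60 mm across, 30 mm tall; origin: centre of the underside
Not all that is in view belongs to the job. What is shaped like the pot3 but pink is not meant. What is shaped like the pot1 but purple is not meant.

How it is judged:
By the outcome, as a careful person would: the job done as asked, in the order asked, and still so for the second after the job is handed in, with the robot touching nothing.
Of pot1, pot2, pot3, pot4, pot5, pot6 only 4 to 6 are there at a start; the rules pass over those that are not, and their reading is None.
At some moment in a run one of pot1, pot2, pot3, pot4, pot5, pot6 may be knocked a few centimetres aside while the robot is not near it.
It also fails if it takes over 208 s, if anything falls off the work surface, if the arm or the gripper's body presses on something with over 40 N, if the wrist force passes 120 N, or if a joint passes its speed limit or range.

## Working session

There is one attempt and no reset: what is moved stays moved. The work goes in short steps, Python scripts to look and compute and a tool call to move; the robot and the scene stay as the last step left them, time stands still between calls to the robot, and variables do not carry over. Pictures are saved under pics/ and viewed, and the job is handed in when it is done.

Besides the shell and the picture viewer there is one more tool, called after "Request:" by a JSON object that holds its "name" and its "arguments", one argument or row to a line. servo_tool: Moves the arm, as the interface text tells. Its arguments: {"type":"object","properties":{"increments":{"type":"array","items":{"type":"array","items":{"type":"number"}}},"claw":{"type":"number"}},"required":["increments"]}

```bash
ls; mkdir -p pics; cat > h.py <<'E'
import numpy as np, cv2
from plant import observe, capture, camera_params, workorder, finder
from scipy.spatial.transform import Rotation as R
def cam(n):
    p=camera_params(n); return p
def pts(n,depth,p):
    K=np.array(p["intrinsics"]); o=np.array(p["orientation"])
    Rm=o if o.shape==(3,3) else R.from_euler('xyz',o,degrees=True).as_matrix()
    v,u=np.mgrid[0:400,0:640]
    c=np.stack([(u-K[0,2])/K[0,0]*depth,(v-K[1,2])/K[1,1]*depth,depth],-1)
    w=c@Rm.T+np.array(p["eye"])
    w[depth<=0]=np.nan
    return w
def snap(n,f):
    p=camera_params(n); im,d=capture(n); cv2.imwrite('pics/'+f+'.png',im[:,:,::-1]); np.savez('pics/'+f+'.npz',im=im,d=d)
    return im,d,pts(n,d,p)
E
python3 - <<'E'
from h import *
print(observe())
for n in ('side','top','wrist'):
    print(n,camera_params(n)); snap(n,n+'0')
E
```

```text
pics
{'t': 0.0, 'q': array([ 6.26242699e+01,  1.58466903e+01,  8.62951427e+01, -2.87266321e-04,
        7.79613781e+01, -6.93259831e+00]), 'joint_velocities': array([-0.02287645, -0.05695237, -0.04533897,  0.00058944, -0.08015126,
        0.22524641]), 'joint_torque': array([ 1.29186312e-03, -4.16773403e+01, -2.45802963e+01, -1.19481219e-04,
        1.06464507e-02, -2.07529575e-05]), 'tool_pos': array([0.20059634, 0.53831464, 0.23044952]), 'orientation': array([-1.79897510e+02, -1.21789493e-02,  1.59556918e+02]), 'wrist_force': array([-1.28154854, -0.26320328, -0.15920406]), 'wrist_torque': array([ 0.03543437, -0.01594474, -0.02171315]), 'grip_width': 0.08524871961425426}
side {'intrinsics': array([[510.82329093,   0.        , 317.02585656],
       [  0.        , 510.82329093, 204.55472383],
       [  0.        ,   0.        ,   1.        ]]), 'eye': array([ 0.51845879, -1.00329376,  1.03443242]), 'orientation': array([-131.16692298,    0.98176352,   -3.95628658])}
top {'intrinsics': array([[395.60653517,   0.        , 317.27736424],
       [  0.        , 395.60653517, 201.18187999],
       [  0.        ,   0.        ,   1.        ]]), 'eye': array([0.41249508, 0.0579856 , 1.50885641]), 'orientation': array([-173.71468185,    0.28488204,  -89.49370177])}
wrist {'intrinsics': array([[316.01341223,   0.        , 324.1732412 ],
       [  0.        , 316.01341223, 202.28747431],
       [  0.        ,   0.        ,   1.        ]]), 'eye': array([0.13562851, 0.56104646, 0.37285022]), 'orientation': array([1.64293176e+02, 1.01820344e-01, 6.94870688e+01])}
```

View pics/top0.png

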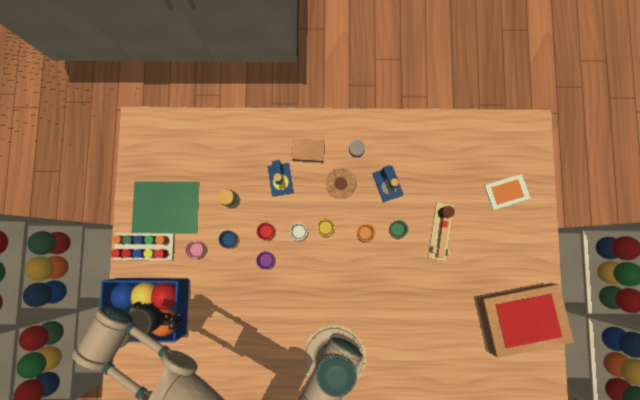

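View pics/side0.png

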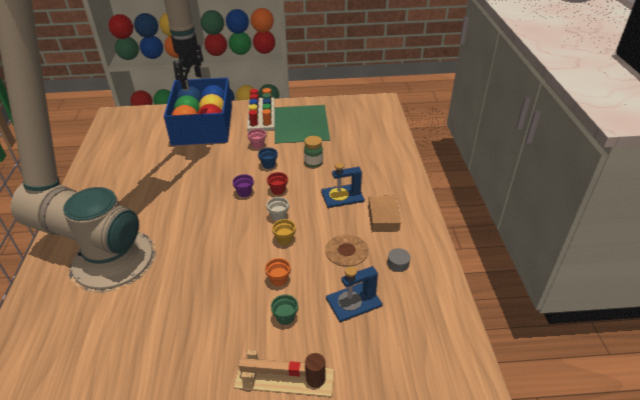

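View pics/wrist0.png

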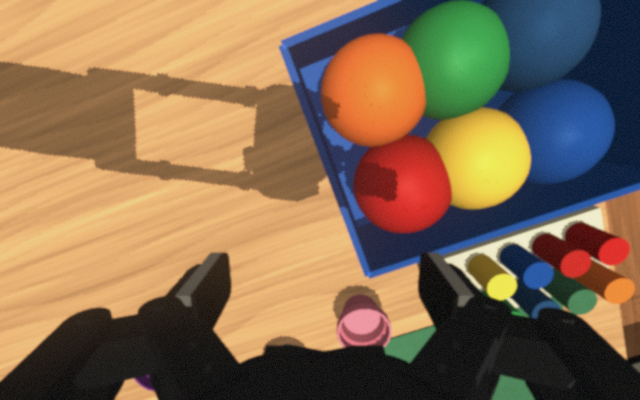

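```bash
python3 - <<'E'
import cv2,numpy as np
a=cv2.imread('pics/top0.png')[130:290,180:480]; cv2.imwrite('pics/top0c.png',cv2.resize(a,None,fx=2.6,fy=2.6,interpolation=cv2.INTER_CUBIC))
a=cv2.imread('pics/side0.png')[110:400,210:430]; cv2.imwrite('pics/side0c.png',cv2.resize(a,None,fx=2,fy=2,interpolation=cv2.INTER_CUBIC))
E
python3 - <<'E'
from h import *
im={};W={}
for n in ('top','side'):
    z=np.load(f'pics/{n}0.npz'); W[n]=pts(n,z['d'],camera_params(n)); im[n]=z['im']
n='top'
w=W[n]; t=w[...,2]
print(np.nanmedian(t[200:260,300:420]), np.nanmedian(W['side'][200:390,180:240,2]))
# components above 8mm in the counter area
for n in ('top','side'):
    w=W[n]; t=w[...,2]
    m=((t>0.015)&(t<0.2)&(w[...,0]>0.3)&(w[...,0]<0.75)&(abs(w[...,1])<0.5)).astype(np.uint8)
    k,l,s,c=cv2.connectedComponentsWithStats(m)
    for i in range(1,k):
        if s[i,4]<40: continue
        q=w[l==i]; mx=np.nanpercentile(q[:,2],98)
        top=q[q[:,2]>mx-0.008]
        (cx,cy),r=cv2.minEnclosingCircle(top[:,:2].astype(np.float32))
        print(n,c[i].round(0),'zmax %.3f'%mx,'circ %.3f %.3f r%.3f'%(cx,cy,r),im[n][l==i].mean(0).round())
E
```

```text
-0.00029274495010822577 -6.446593160092107e-05
top [308. 158.] zmax 0.041 circ 0.739 0.105 r0.060 [161. 116.  76.]
top [279. 174.] zmax 0.129 circ 0.648 0.209 r0.013 [109. 109.  87.]
top [389. 178.] zmax 0.129 circ 0.634 -0.206 r0.014 [81. 85. 85.]
top [228. 198.] zmax 0.095 circ 0.582 0.398 r0.029 [163. 133.  77.]
top [443. 231.] zmax 0.082 circ 0.536 -0.410 r0.022 [155. 111.  76.]
top [326. 227.] zmax 0.053 circ 0.477 0.035 r0.032 [186. 149.  65.]
top [399. 229.] zmax 0.053 circ 0.474 -0.235 r0.033 [ 79. 107.  74.]
top [265. 231.] zmax 0.051 circ 0.461 0.258 r0.033 [169.  54.  46.]
top [298. 231.] zmax 0.052 circ 0.462 0.136 r0.033 [187. 181. 150.]
top [366. 233.] zmax 0.052 circ 0.459 -0.113 r0.033 [190. 117.  62.]
top [227. 239.] zmax 0.053 circ 0.431 0.396 r0.034 [56. 73. 92.]
top [265. 260.] zmax 0.054 circ 0.354 0.257 r0.033 [119.  66. 110.]
side [257. 140.] zmax 0.052 circ 0.396 0.499 r0.028 [126.  70.  77.]
side [313. 150.] zmax 0.093 circ 0.583 0.395 r0.031 [117. 102.  69.]
side [268. 156.] zmax 0.052 circ 0.433 0.395 r0.035 [41. 52. 69.]
side [347. 180.] zmax 0.127 circ 0.656 0.206 r0.016 [78. 75. 68.]
side [278. 181.] zmax 0.053 circ 0.464 0.257 r0.036 [118.  39.  33.]
side [243. 183.] zmax 0.052 circ 0.353 0.253 r0.038 [82. 44. 82.]
side [278. 207.] zmax 0.052 circ 0.465 0.134 r0.036 [137. 126. 108.]
side [373. 213.] zmax 0.040 circ 0.747 0.102 r0.062 [149. 108.  72.]
side [284. 230.] zmax 0.052 circ 0.479 0.034 r0.035 [143. 107.  44.]
side [278. 270.] zmax 0.052 circ 0.461 -0.113 r0.035 [163.  85.  42.]
side [359. 285.] zmax 0.128 circ 0.638 -0.207 r0.017 [66. 69. 73.]
side [285. 308.] zmax 0.051 circ 0.475 -0.235 r0.036 [61. 86. 63.]
side [283. 368.] zmax 0.081 circ 0.539 -0.412 r0.023 [130.  88.  62.]
```

```bash
python3 - <<'E'
from h import *
capture('top'); capture('side')
for n in ('top','side'):
  p=camera_params(n); K=np.array(p['intrinsics']);Rm=R.from_euler('xyz',p['orientation'],degrees=True).as_matrix();e=np.array(p['eye'])
  def ray(loc,z):
    u=loc[1]*640;v=loc[0]*400
    d=Rm@np.array([(u-K[0,2])/K[0,0],(v-K[1,2])/K[1,1],1]); return e+d*(z-e[2])/d[2]
  for t,z in (('mat',0.004),('pin_a_top',.126),('mallet',0.008),('mallet_grip',0.043),('mallet_rest',0),('pot1',0),('jar',0),('tin',0),('kit_box',0)):
    capture(n) if 0 else 0
    for r in finder.pinpoint(n,t)[:8]:
        if r['p']>.3: print(n,t,round(r['p'],2),ray(r['location'],z).round(4)[:2])
E
```

```text
top mat 0.79 [ 0.642  -0.0323]
top pin_a_top 0.6 [0.6454 0.218 ]
top mallet 0.64 [ 0.5259 -0.418 ]
top mallet_grip 0.86 [ 0.5028 -0.4092]
top mallet_rest 0.94 [ 0.5479 -0.4158]
top pot1 0.76 [0.4605 0.2588]
top pot1 0.69 [ 0.4723 -0.2316]
top pot1 0.65 [0.4746 0.0408]
top pot1 0.62 [0.3601 0.2676]
top pot1 0.57 [0.4623 0.1389]
top pot1 0.57 [0.3913 0.5139]
top pot1 0.48 [0.4403 0.4001]
top pot1 0.48 [ 0.4615 -0.1155]
top jar 0.81 [0.5713 0.3835]
top tin 0.61 [ 0.7878 -0.0856]
top kit_box 0.74 [0.7831 0.1045]
side mat 0.94 [ 0.6532 -0.0266]
side pin_a_top 0.7 [0.6498 0.2172]
side mallet 0.72 [ 0.5373 -0.4071]
side mallet_rest 0.64 [ 0.5324 -0.4113]
side mallet_rest 0.63 [0.4294 0.4208]
side pot1 0.88 [ 0.4604 -0.118 ]
side pot1 0.87 [0.4643 0.1381]
side pot1 0.63 [0.4603 0.2757]
side pot1 0.63 [0.485  0.0461]
side pot1 0.61 [ 0.4762 -0.242 ]
side pot1 0.61 [0.3963 0.5116]
side pot1 0.57 [0.3605 0.2549]
side pot1 0.54 [0.432  0.4004]
side jar 0.9 [0.5875 0.4025]
side tin 0.61 [ 0.7793 -0.084 ]
side kit_box 0.88 [0.7649 0.0922]
```

View pics/top0c.png

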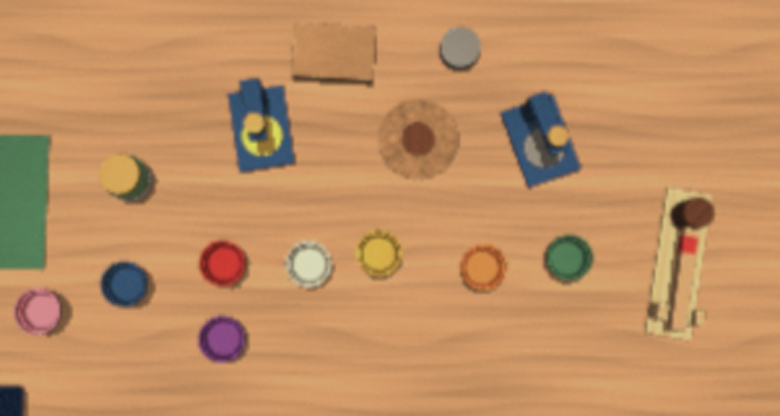

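View pics/side0c.png

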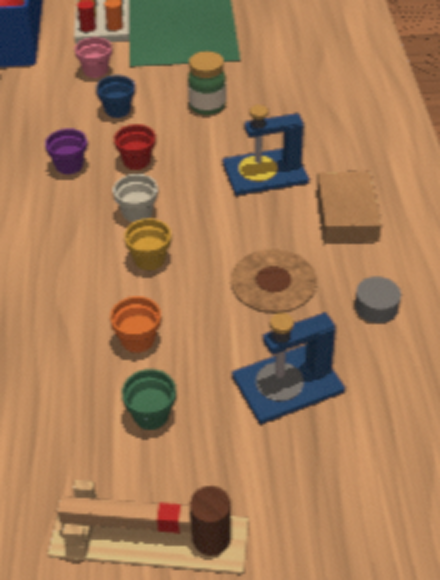

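```bash
python3 - <<'E'
from h import *
for n,box in (('top',(160,210,315,370)),('side',(225,275,315,380))):
    z=np.load(f'pics/{n}0.npz'); im=z['im'].astype(int); p=camera_params(n)
    v0,v1,u0,u1=box
    s=im.sum(-1); m=np.zeros(s.shape,bool); m[v0:v1,u0:u1]=s[v0:v1,u0:u1]<(240 if n=='top' else 230)
    print(s[v0:v1:4,u0:u1:4][5:8]) 
    k,l,st,c=cv2.connectedComponentsWithStats(m.astype(np.uint8)); i=1+np.argmax(st[1:,4])
    K=np.array(p['intrinsics']);Rm=R.from_euler('xyz',p['orientation'],degrees=True).as_matrix();e=np.array(p['eye'])
    vv,uu=np.nonzero(l==i)
    d=np.stack([(uu-K[0,2])/K[0,0],(vv-K[1,2])/K[1,1],np.ones(len(uu))],-1)@Rm.T
    w=e+d*((0.004-e[2])/d[:,2])[:,None]
    print(n,'disc',st[i],w.mean(0),w.min(0),w.max(0), np.ptp(w,axis=0))
    r=finder.masks_of(n,'mat') if 0 else None
print()
for n in('top','side'):
    capture(n); r=finder.masks_of(n,'mat')[0]; p=camera_params(n)
    K=np.array(p['intrinsics']);Rm=R.from_euler('xyz',p['orientation'],degrees=True).as_matrix();e=np.array(p['eye'])
    vv,uu=np.nonzero(r['mask'])
    d=np.stack([(uu-K[0,2])/K[0,0],(vv-K[1,2])/K[1,1],np.ones(len(uu))],-1)@Rm.T
    w=e+d*((0.004-e[2])/d[:,2])[:,None]
    print(n,r['p'],w.mean(0),(w.max(0)+w.min(0))/2,np.ptp(w,axis=0))
E
```

```text
[[413 433 436 386 375 257 233 234 389 391 383 427 422 423]
 [468 469 469 398 413 243 237 232 328 373 342 462 462 460]
 [451 448 452 388 362 357 242 245 373 384 369 449 453 451]]
top disc [336 178  10  11  84] [ 0.64897206 -0.02114724  0.004     ] [ 0.62984838 -0.0390489   0.004     ] [ 0.6687312  -0.00440025  0.004     ] [0.03888282 0.03464865 0.        ]
[[398 422 464 346 370 355 286 201 188 206 359 379 357 389 437 429 420]
 [403 417 458 365 378 335 212 215 204 208 272 345 350 322 434 415 430]
 [405 417 453 339 349 328 273 208 205 200 343 353 345 323 422 416 434]]
side disc [338 244  17  12 161] [ 0.65015348 -0.02228581  0.004     ] [ 0.62738715 -0.04430594  0.004     ] [ 0.67219299 -0.00090782  0.004     ] [0.04480583 0.04339812 0.        ]

top 0.83 [ 0.64779867 -0.02155063  0.004     ] [ 0.64945875 -0.02173793  0.004     ] [0.11686887 0.11918163 0.        ]
side 0.77 [ 0.65112792 -0.02450898  0.004     ] [ 0.65121656 -0.02283472  0.004     ] [0.1173734  0.11743008 0.        ]
```

Request:
{"name": "servo_tool", "arguments": {
  "increments": [
    [0,0,0,0,0,9.937],
    [0,0,0,0,0,9.937],
    [0,0,0,0,0,9.937],
    [0,0,0,0,0,9.937],
    [0,0,0,0,0,9.937],
    [0,0,0,0,0,9.937],
    [0,0,0,0,0,9.937]
  ],
  "claw": 1
}}

```text
t: 2.22
tool_pos: [0.2009, 0.5388, 0.2313]
orientation: [180.0, -0.0, 89.7]
wrist_force: [0.0, -0.5, -1.0]
grip_width: 0.0854
```

Request:
{"name": "servo_tool", "arguments": {
  "increments": [
    [-2.39,3.85,0,0,0,0],
    [-2.39,3.85,0,0,0,0],
    [-2.39,3.85,0,0,0,0],
    [-2.39,3.85,0,0,0,0],
    [-2.39,3.85,0,0,0,0],
    [-2.39,3.85,0,0,0,0],
    [0,0,3.4,0,0,0],
    [0,0,3.4,0,0,0],
    [0,0,3.4,0,0,0],
    [0,0,0,0,0,0]
  ]
}}

```text
t: 3.48
tool_pos: [0.4302, 0.3941, 0.1268]
orientation: [-179.7, 0.2, 90.0]
wrist_force: [-0.2, 0.3, 0.1]
grip_width: 0.0856
```

```bash
python3 - <<'E'
from h import *
im,d,w=snap('wrist','w1'); t=w[...,2]
snap('top','t1')
m=((t>0.03)&(t<0.07)&(w[...,0]>0.3)&(w[...,0]<0.75)&(abs(w[...,1])<0.6)).astype(np.uint8)
k,l,s,c=cv2.connectedComponentsWithStats(m)
for i in range(1,k):
    if s[i,4]<100: continue
    q=w[l==i]; mx=np.nanpercentile(q[:,2],98); (cx,cy),r=cv2.minEnclosingCircle(q[:,:2].astype(np.float32))
    print(c[i].round(),mx,cx,cy,r)
E
```

```text
[256.  39.] 0.050778345827787175 0.3898996114730835 0.5161973834037781 0.032942142337560654
[513. 193.] 0.06924055720444931 0.5778950452804565 0.3984626233577728 0.03209736570715904
[325. 210.] 0.050709989998651686 0.4292376637458801 0.39537376165390015 0.03313637897372246
[362. 335.] 0.050404580552745507 0.45965856313705444 0.26223865151405334 0.03217235952615738
[244. 333.] 0.05045580259782099 0.35857415199279785 0.2744579017162323 0.02570829726755619
```

View pics/w1.png

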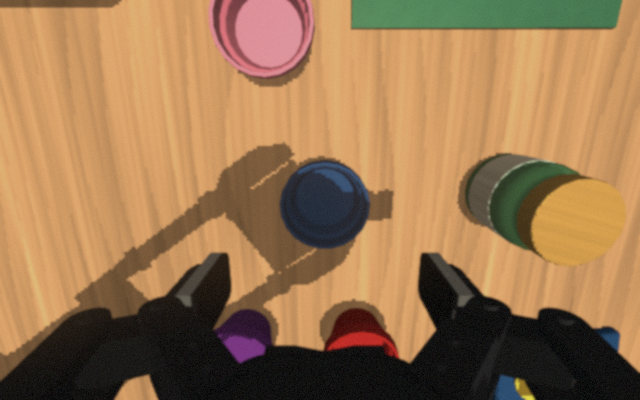

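Request:
{"name": "servo_tool", "arguments": {
  "increments": [
    [0.1,0,3.4,0,0,0],
    [0,0,3.4,0,0,0],
    [0,0,3.4,0,0,0],
    [0,0,0,0,0,0],
    [0,0,0,0,0,0]
  ]
}}

```text
t: 4.2
tool_pos: [0.4334, 0.3976, 0.0294]
orientation: [179.8, -0.1, 90.0]
wrist_force: [-0.1, 0.4, 0.8]
grip_width: 0.0851
```

Request:
{"name": "servo_tool", "arguments": {
  "increments": [
    [0,0,0,0,0,0],
    [0,0,0,0,0,0],
    [0,0,0,0,0,0],
    [0,0,0,0,0,0],
    [0,0,0,0,0,0]
  ],
  "claw": 0
}}

```text
t: 4.82
tool_pos: [0.433, 0.3974, 0.0303]
orientation: [179.8, -0.2, 90.0]
wrist_force: [-1.2, -0.3, 8.9]
grip_width: 0.0647
```

```bash
python3 - <<'E'
from h import *
snap('wrist','w2')
E
```

```text
(no output)
```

View pics/w2.png

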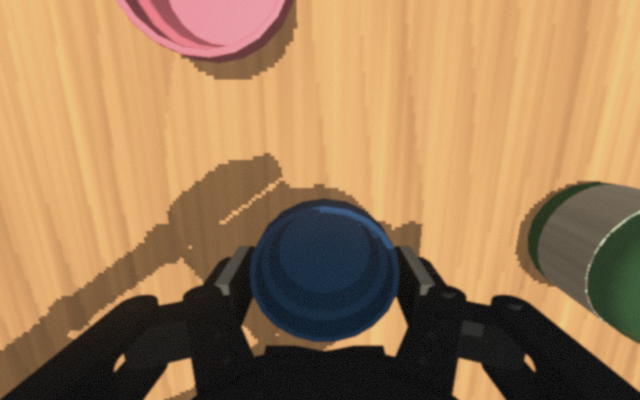

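Request:
{"name": "servo_tool", "arguments": {
  "increments": [
    [0,0,-3,0,0,0],
    [0,0,-5,0,0,0],
    [0,0,-5,0,0,0],
    [0,0,-2,0,0,0],
    [-4.66,2.41,0,0,0,0],
    [-4.66,2.41,0,0,0,0],
    [-4.66,2.41,0,0,0,0],
    [-4.66,2.41,0,0,0,0],
    [-4.66,2.41,0,0,0,0],
    [-4.66,2.41,0,0,0,0],
    [-4.66,2.41,0,0,0,0],
    [-4.66,2.41,0,0,0,0]
  ]
}}

```text
t: 6.38
tool_pos: [0.6255, 0.022, 0.1786]
orientation: [179.9, -0.0, 90.0]
wrist_force: [0.8, -0.6, -0.4]
grip_width: 0.0649
```

Request:
{"name": "servo_tool", "arguments": {
  "increments": [
    [-4.66,2.41,0,0,0,0],
    [0,0,5,0,0,0],
    [0,0,5,0,0,0],
    [0,0,0,0,0,0],
    [0,0,0,0,0,0]
  ]
}}

```text
t: 7.0
tool_pos: [0.6503, -0.023, 0.0795]
orientation: [179.8, 0.0, 90.0]
wrist_force: [-0.5, -0.2, 0.0]
grip_width: 0.0644
```

```bash
cat >> h.py <<'E'
def held(f):
    o=observe(); im,d,w=snap('wrist',f)
    tp=o['tool_pos']; t=w[...,2]
    m=(np.abs(w[...,0]-tp[0])<0.036)&(np.abs(w[...,1]-tp[1])<0.045)&(np.abs(t-(tp[2]+0.02))<0.012)
    hsv=cv2.cvtColor(im,cv2.COLOR_RGB2HSV)
    m&=im.max(-1)>60
    q=w[m]
    print('tcp',tp.round(4),'yaw',o['orientation'].round(2),'n',m.sum())
    if m.sum()>20:
        (cx,cy),r=cv2.minEnclosingCircle(q[:,:2].astype(np.float32)); print('rim c %.4f %.4f r %.4f'%(cx,cy,r),'ztop %.4f'%np.percentile(q[:,2],95), 'rel',(cx-tp[0]).round(4),(cy-tp[1]).round(4))
    return im,d,w
E
python3 - <<'E'
from h import *
held('w3')
E
```

```text
tcp [ 0.6503 -0.023   0.0795] yaw [1.7979e+02 3.0000e-02 9.0020e+01] n 2941
rim c 0.6503 -0.0217 r 0.0371 ztop 0.1035 rel 0.0 0.0014
```

View pics/w3.png

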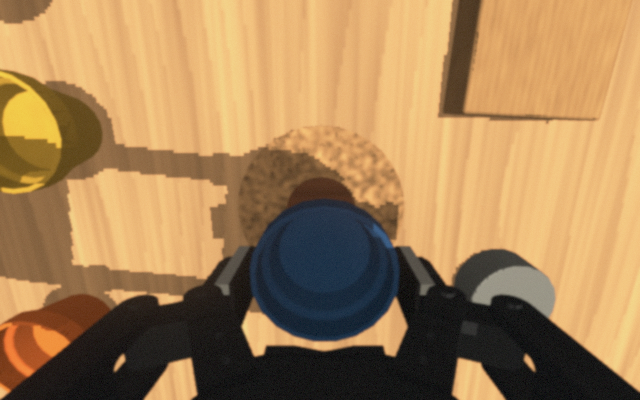

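Request:
{"name": "servo_tool", "arguments": {
  "increments": [
    [0,0.0,2.5,0,0,0],
    [0,0,2.05,0,0,0],
    [0,0,0,0,0,0],
    [0,0,0,0,0,0]
  ]
}}

```text
t: 7.55
tool_pos: [0.65, -0.023, 0.0339]
orientation: [179.8, 0.0, 90.0]
wrist_force: [-0.0, 0.8, -0.2]
grip_width: 0.0644
```

Request:
{"name": "servo_tool", "arguments": {
  "increments": [
    [0,0,0,0,0,0],
    [0,0,0,0,0,0],
    [0,0,0,0,0,0],
    [0,0,-3,0,0,0],
    [0,0,-4,0,0,0],
    [0,0,-5,0,0,0],
    [0,0,-5,0,0,0]
  ],
  "claw": 1
}}

```text
t: 8.43
tool_pos: [0.6485, -0.023, 0.2032]
orientation: [-180.0, -0.0, 90.0]
wrist_force: [0.8, -1.1, -0.7]
grip_width: 0.0854
```

```bash
cat >> h.py <<'E'
COL={'red':(170,54,46),'yellow':(200,160,50),'blue':(40,65,110),'green':(50,110,65),'white':(200,200,170),'orange':(200,110,50)}
def pots(n,f):
    im,d,w=snap(n,f); t=w[...,2]
    m=((t>0.03)&(t<0.2)&(w[...,0]>0.33)&(w[...,0]<0.72)&(w[...,1]<0.5)&(w[...,1]>-.33)).astype(np.uint8)
    k,l,s,c=cv2.connectedComponentsWithStats(m)
    for i in range(1,k):
        if s[i,4]<40: continue
        q=w[l==i]; mx=np.nanpercentile(q[:,2],98); a=q[q[:,2]>mx-0.008]
        (cx,cy),r=cv2.minEnclosingCircle(a[:,:2].astype(np.float32))
        if n=='wrist': cx2,cy2=a[:,:2].mean(0)
        print(n,c[i].round(),'z %.3f  c %.4f %.4f r %.3f'%(mx,cx,cy,r),im[l==i].mean(0).round())
    return im,d,w
E
python3 - <<'E'
from h import *
print(observe()['tool_pos'])
pots('wrist','w4'); pots('side','s4')
E
```

```text
[ 0.64847982 -0.02301616  0.20318073]
wrist [101.  23.] z 0.051  c 0.4610 0.1324 r 0.034 [142. 134. 110.]
wrist [133. 124.] z 0.051  c 0.4766 0.0339 r 0.034 [135. 102.  40.]
wrist [326. 192.] z 0.055  c 0.6491 -0.0258 r 0.033 [49. 50. 59.]
wrist [141. 271.] z 0.051  c 0.4577 -0.1142 r 0.034 [152.  79.  36.]
wrist [358. 329.] z 0.084  c 0.6824 -0.1802 r 0.013 [19. 31. 44.]
wrist [313. 340.] z 0.056  c 0.6343 -0.2058 r 0.005 [72. 67. 63.]
side [257. 139.] z 0.052  c 0.3966 0.4982 r 0.028 [141.  78.  86.]
side [313. 148.] z 0.094  c 0.5849 0.3946 r 0.031 [124. 108.  70.]
side [350. 179.] z 0.103  c 0.6793 0.2041 r 0.041 [53. 59. 70.]
side [277. 180.] z 0.052  c 0.4618 0.2572 r 0.036 [126.  44.  37.]
side [244. 182.] z 0.051  c 0.3588 0.2576 r 0.037 [88. 48. 86.]
side [278. 205.] z 0.054  c 0.4667 0.1337 r 0.035 [143. 131. 112.]
side [284. 228.] z 0.053  c 0.4805 0.0342 r 0.035 [144. 107.  45.]
side [348. 239.] z 0.057  c 0.6549 -0.0257 r 0.036 [42. 52. 67.]
side [278. 268.] z 0.053  c 0.4606 -0.1149 r 0.036 [159.  83.  43.]
side [361. 279.] z 0.128  c 0.6380 -0.2076 r 0.016 [68. 71. 77.]
side [285. 306.] z 0.053  c 0.4788 -0.2353 r 0.036 [67. 88. 64.]
```

View pics/w4.png

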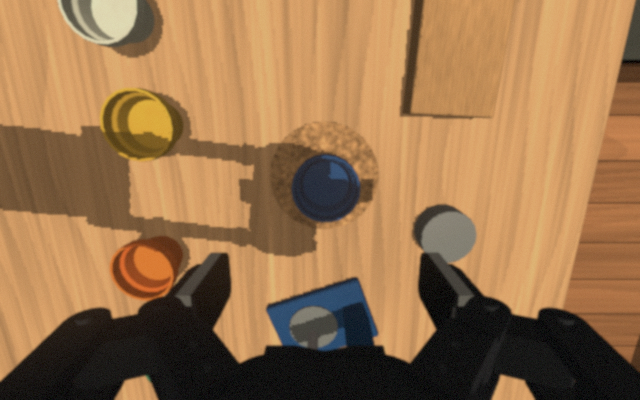

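View pics/s4.png

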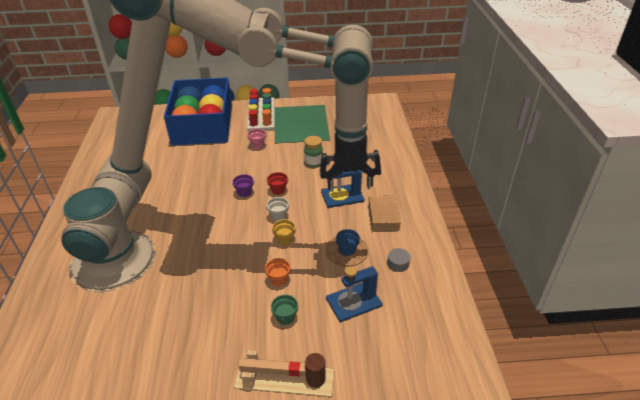

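Request:
{"name": "servo_tool", "arguments": {
  "increments": [
    [1.43,-4.3,0,0,0,0],
    [1.43,-4.3,0,0,0,0],
    [1.42,-4.3,0,0,0,0],
    [1.42,-4.25,0,0,0,0],
    [0,0,5.5,0,0,0],
    [0,0,5,0,0,0],
    [0,0,4,0,0,0],
    [0,0,2.95,0,0,0],
    [0,0,0,0,0,0],
    [0,0,0,0,0,0]
  ]
}}

```text
t: 9.78
tool_pos: [0.478, 0.034, 0.028]
orientation: [179.9, 0.0, 90.0]
wrist_force: [-0.1, 0.3, 0.7]
grip_width: 0.0853
```

Request:
{"name": "servo_tool", "arguments": {
  "increments": [
    [0,0,0,0,0,0],
    [0,0,0,0,0,0],
    [0,0,0,0,0,0],
    [0,0,0,0,0,0],
    [0,0,-3,0,0,0],
    [0,0,-5,0,0,0],
    [0,0,-5,0,0,0]
  ],
  "claw": 0
}}

```text
t: 10.65
tool_pos: [0.4771, 0.034, 0.1595]
orientation: [179.9, -0.0, 90.0]
wrist_force: [0.7, 0.4, -1.9]
grip_width: 0.0636
```

```bash
python3 - <<'E'
from h import *
held('w5'); pots('wrist','w5b')
E
```

```text
tcp [0.4771 0.034  0.1595] yaw [179.93  -0.    90.  ] n 6712
rim c 0.4772 0.0368 r 0.0367 ztop 0.1807 rel 0.0 0.0028
wrist [293.  63.] z 0.051  c 0.4600 0.1338 r 0.033 [175. 167. 137.]
wrist [324. 270.] z 0.197  c 0.4804 0.0390 r 0.046 [111.  84.  32.]
wrist [511. 259.] z 0.054  c 0.6487 -0.0261 r 0.034 [36. 51. 69.]
```

View pics/w5.png

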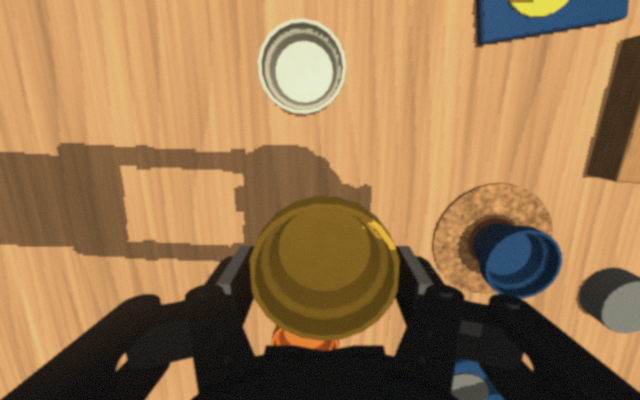

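Request:
{"name": "servo_tool", "arguments": {
  "increments": [
    [-1.49,4.31,0,0,0,0],
    [-1.49,4.31,0,0,0,0],
    [-1.49,4.31,0,0,0,0],
    [-1.48,4.31,0,0,0,0],
    [0,0,3,0,0,0],
    [0,0,3,0,0,0],
    [0,0,2.5,0,0,0],
    [0,0,1.0,0,0,0],
    [0,0,0.5,0,0,0],
    [0,0,0.3,0,0,0],
    [0,0,0,0,0,0]
  ]
}}

```text
t: 12.12
tool_pos: [0.6503, -0.0255, 0.0561]
orientation: [179.9, 0.0, 90.0]
wrist_force: [-0.4, 0.9, 4.1]
grip_width: 0.0633
```

```bash
python3 - <<'E'
from h import *
print(observe()['wrist_force'],observe()['wrist_torque']);held('w6')
E
```

```text
[-0.3915707   0.87371186  4.06308078] [0.06533448 0.26308278 0.01142023]
tcp [ 0.6503 -0.0255  0.0561] yaw [1.7987e+02 1.0000e-02 9.0000e+01] n 6646
rim c 0.6504 -0.0227 r 0.0368 ztop 0.0772 rel 0.0001 0.0028
```

View pics/w6.png

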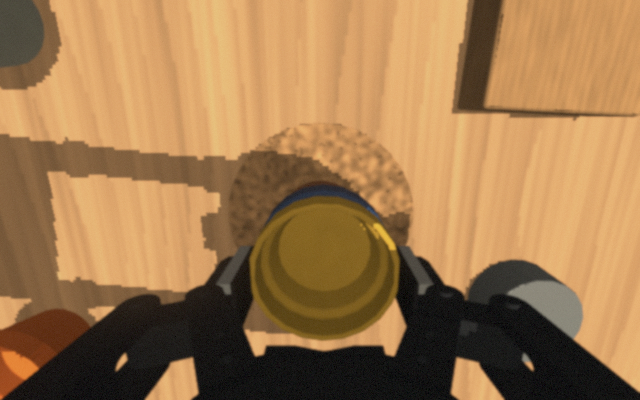

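Request:
{"name": "servo_tool", "arguments": {
  "increments": [
    [0,0,0,0,0,0],
    [0,0,0,0,0,0],
    [0,0,0,0,0,0],
    [0,0,-3,0,0,0],
    [0,0,-4,0,0,0],
    [0,0,-5,0,0,0],
    [0,0,-3,0,0,0],
    [0,0,0,0,0,0]
  ],
  "claw": 1
}}

```text
t: 13.18
tool_pos: [0.6514, -0.0257, 0.2074]
orientation: [179.6, 0.1, 90.0]
wrist_force: [0.1, -0.1, -0.1]
grip_width: 0.0853
```

```bash
python3 - <<'E'
from h import *
print(observe()['tool_pos'])
pots('wrist','w7'); pots('side','s7')
E
```

```text
[ 0.65135982 -0.02572627  0.20735411]
wrist [113.  52.] z 0.051  c 0.4706 0.0905 r 0.034 [139. 131. 107.]
wrist [322. 189.] z 0.078  c 0.6490 -0.0256 r 0.033 [121.  92.  35.]
wrist [139. 268.] z 0.051  c 0.4580 -0.1143 r 0.033 [148.  78.  36.]
wrist [354. 327.] z 0.091  c 0.6823 -0.1808 r 0.014 [20. 31. 43.]
wrist [309. 338.] z 0.062  c 0.6344 -0.2068 r 0.006 [70. 66. 62.]
side [257. 140.] z 0.052  c 0.3966 0.4939 r 0.024 [139.  77.  84.]
side [313. 148.] z 0.094  c 0.5847 0.3960 r 0.032 [124. 108.  70.]
side [277. 180.] z 0.052  c 0.4651 0.2563 r 0.037 [126.  44.  37.]
side [351. 181.] z 0.097  c 0.6784 0.1969 r 0.037 [56. 59. 66.]
side [244. 182.] z 0.052  c 0.3579 0.2558 r 0.036 [88. 48. 86.]
side [282. 215.] z 0.053  c 0.4774 0.0917 r 0.036 [145. 133. 113.]
side [348. 236.] z 0.079  c 0.6529 -0.0243 r 0.035 [108.  85.  45.]
side [278. 268.] z 0.053  c 0.4597 -0.1125 r 0.035 [158.  82.  42.]
side [361. 279.] z 0.128  c 0.6381 -0.2075 r 0.015 [68. 71. 77.]
side [285. 306.] z 0.053  c 0.4778 -0.2354 r 0.035 [66. 88. 64.]
```

View pics/w7.png

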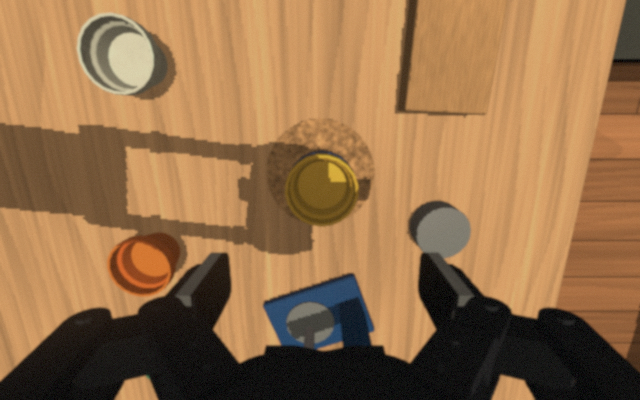

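Request:
{"name": "servo_tool", "arguments": {
  "increments": [
    [2.9,-4.46,0,0,0,0],
    [2.9,-4.46,0,0,0,0],
    [2.9,-4.46,0,0,0,0],
    [2.9,-4.46,0,0,0,0],
    [0,0,5.5,0,0,0],
    [0,0,5,0,0,0],
    [0,0,4,0,0,0],
    [0,0,3.2,0,0,0],
    [0,0,0,0,0,0],
    [0,0,0,0,0,0]
  ]
}}

```text
t: 14.52
tool_pos: [0.4713, 0.0905, 0.0274]
orientation: [-180.0, -0.0, 90.0]
wrist_force: [0.6, -0.4, 0.8]
grip_width: 0.0856
```

Request:
{"name": "servo_tool", "arguments": {
  "increments": [
    [0,0,0,0,0,0],
    [0,0,0,0,0,0],
    [0,0,0,0,0,0],
    [0,0,0,0,0,0],
    [0,0,-3,0,0,0],
    [0,0,-5,0,0,0],
    [0,0,-5,0,0,0]
  ],
  "claw": 0
}}

```text
t: 15.4
tool_pos: [0.4711, 0.0905, 0.1595]
orientation: [179.9, -0.0, 90.0]
wrist_force: [0.7, -0.4, -1.3]
grip_width: 0.0629
```

```bash
python3 - <<'E'
from h import *
held('w8'); pots('wrist','w8b')
E
```

```text
tcp [0.4711 0.0905 0.1595] yaw [ 1.7993e+02 -1.0000e-02  9.0000e+01] n 6819
rim c 0.4711 0.0934 r 0.0366 ztop 0.1810 rel 0.0 0.0029
wrist [161.  13.] z 0.051  c 0.3559 0.2351 r 0.026 [88. 46. 85.]
wrist [302.  13.] z 0.051  c 0.4602 0.2379 r 0.027 [144.  49.  36.]
wrist [596.  35.] z 0.126  c 0.6446 0.2044 r 0.013 [55. 54. 51.]
wrist [324. 269.] z 0.197  c 0.4742 0.0956 r 0.045 [106. 100.  82.]
wrist [514. 296.] z 0.077  c 0.6606 -0.0078 r 0.024 [73. 64. 41.]
wrist [525. 359.] z 0.078  c 0.6565 -0.0559 r 0.004 [119.  89.  33.]
```

View pics/w8.png

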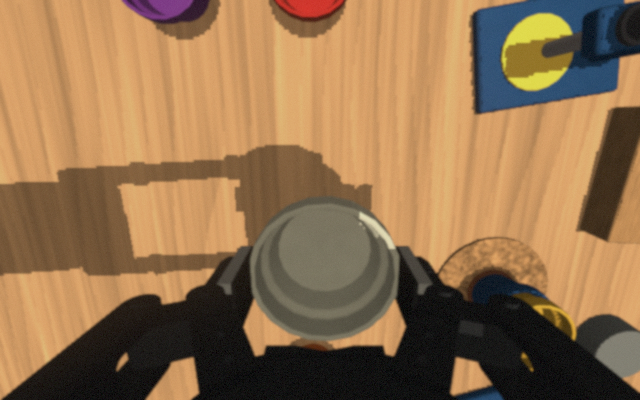

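Request:
{"name": "servo_tool", "arguments": {
  "increments": [
    [-2.91,4.47,0,0,0,0],
    [-2.91,4.47,0,0,0,0],
    [-2.91,4.47,0,0,0,0],
    [-2.9,4.47,0,0,0,0],
    [0,0,2.5,0,0,0],
    [0,0,2.5,0,0,0],
    [0,0,1.5,0,0,0],
    [0,0,0.8,0,0,0],
    [0,0,0.5,0,0,0],
    [0,0,0.3,0,0,0],
    [0,0,0,0,0,0]
  ]
}}

```text
t: 16.88
tool_pos: [0.6504, -0.0257, 0.0778]
orientation: [179.9, 0.0, 90.0]
wrist_force: [-1.8, 0.2, 3.6]
grip_width: 0.0632
```

Request:
{"name": "servo_tool", "arguments": {
  "increments": [
    [0,0,0,0,0,0],
    [0,0,0,0,0,0],
    [0,0,0,0,0,0],
    [0,0,-3,0,0,0],
    [0,0,-4,0,0,0],
    [0,0,-4,0,0,0],
    [0,0,-2,0,0,0],
    [0,0,0,0,0,0]
  ],
  "claw": 1
}}

```text
t: 17.88
tool_pos: [0.6512, -0.026, 0.2082]
orientation: [179.8, 0.0, 90.0]
wrist_force: [0.3, -0.3, -0.2]
grip_width: 0.085
```

```bash
python3 - <<'E'
from h import *
print(observe()['tool_pos'])
pots('wrist','w9'); pots('side','s9')
E
```

```text
[ 0.65115435 -0.02597582  0.20821379]
wrist [322. 193.] z 0.099  c 0.6493 -0.0257 r 0.033 [118. 110.  89.]
wrist [140. 267.] z 0.051  c 0.4576 -0.1142 r 0.034 [146.  77.  35.]
wrist [355. 327.] z 0.092  c 0.6813 -0.1808 r 0.014 [20. 30. 42.]
wrist [310. 338.] z 0.063  c 0.6339 -0.2062 r 0.006 [69. 65. 61.]
side [257. 139.] z 0.053  c 0.3933 0.4959 r 0.025 [141.  79.  86.]
side [313. 148.] z 0.094  c 0.5856 0.3980 r 0.032 [124. 108.  70.]
side [277. 180.] z 0.053  c 0.4641 0.2564 r 0.035 [126.  43.  36.]
side [351. 181.] z 0.098  c 0.6848 0.2006 r 0.034 [54. 58. 66.]
side [244. 182.] z 0.052  c 0.3575 0.2568 r 0.037 [88. 49. 86.]
side [348. 233.] z 0.100  c 0.6500 -0.0245 r 0.037 [106.  96.  79.]
side [278. 268.] z 0.053  c 0.4609 -0.1147 r 0.036 [156.  81.  42.]
side [361. 279.] z 0.128  c 0.6348 -0.2076 r 0.016 [68. 71. 77.]
side [285. 305.] z 0.053  c 0.4778 -0.2362 r 0.035 [66. 88. 64.]
```

View pics/w9.png

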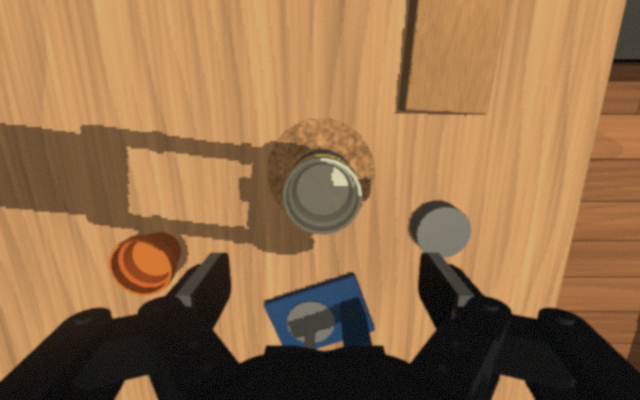

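Request:
{"name": "servo_tool", "arguments": {
  "increments": [
    [-2.21,-4.79,0,0,0,0],
    [-2.21,-4.79,0,0,0,0],
    [-2.21,-4.79,0,0,0,0],
    [-2.21,-4.79,0,0,0,0],
    [0,0,5.5,0,0,0],
    [0,0,5,0,0,0],
    [0,0,4.2,0,0,0],
    [0,0,3.2,0,0,0],
    [0,0,0,0,0,0],
    [0,0,0,0,0,0]
  ]
}}

```text
t: 19.23
tool_pos: [0.4587, -0.1143, 0.0275]
orientation: [180.0, -0.0, 90.0]
wrist_force: [0.8, -0.2, -0.2]
grip_width: 0.0852
```

Request:
{"name": "servo_tool", "arguments": {
  "increments": [
    [0,0,0,0,0,0],
    [0,0,0,0,0,0],
    [0,0,0,0,0,0],
    [0,0,0,0,0,0],
    [0,0,-3,0,0,0],
    [0,0,-5,0,0,0],
    [0,0,-5,0,0,0],
    [0,0,-2,0,0,0]
  ],
  "claw": 0
}}

```text
t: 20.23
tool_pos: [0.4601, -0.1148, 0.1816]
orientation: [179.6, 0.2, 90.0]
wrist_force: [-0.4, -0.6, -1.5]
grip_width: 0.0637
```

```bash
python3 - <<'E'
from h import *
held('w10'); pots('wrist','w10b')
E
```

```text
tcp [ 0.4601 -0.1148  0.1816] yaw [1.7959e+02 1.6000e-01 9.0010e+01] n 6783
rim c 0.4601 -0.1122 r 0.0367 ztop 0.2028 rel -0.0 0.0026
wrist [578.  80.] z 0.099  c 0.6485 -0.0262 r 0.034 [141. 134. 109.]
wrist [324. 206.] z 0.200  c 0.4597 -0.0954 r 0.026 [122.  66.  33.]
wrist [324. 270.] z 0.199  c 0.4601 -0.1167 r 0.030 [142.  68.  30.]
wrist [561. 284.] z 0.126  c 0.6380 -0.2031 r 0.013 [48. 62. 75.]
wrist [245. 249.] z 0.200  c 0.4251 -0.1055 r 0.003 [88. 71. 58.]
wrist [404. 249.] z 0.200  c 0.4953 -0.1058 r 0.004 [95. 78. 63.]
```

View pics/w10.png

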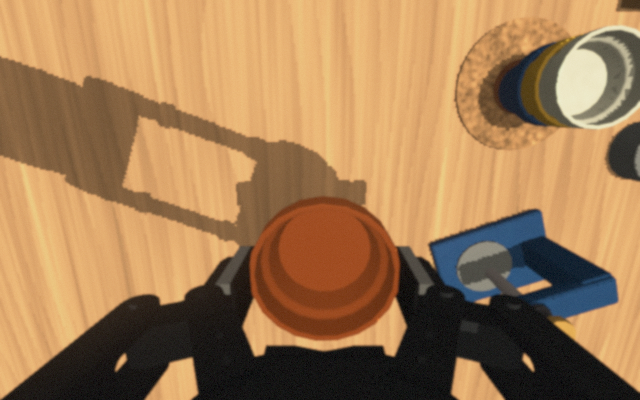

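Request:
{"name": "servo_tool", "arguments": {
  "increments": [
    [2.21,4.78,0,0,0,0],
    [2.21,4.78,0,0,0,0],
    [2.21,4.78,0,0,0,0],
    [2.21,4.78,0,0,0,0],
    [0,0,0,0,0,0],
    [0,0,2.5,0,0,0],
    [0,0,2.3,0,0,0],
    [0,0,1.5,0,0,0],
    [0,0,0.8,0,0,0],
    [0,0,0.5,0,0,0],
    [0,0,0.3,0,0,0],
    [0,0,0,0,0,0]
  ]
}}

```text
t: 21.82
tool_pos: [0.6502, -0.0259, 0.0999]
orientation: [179.9, 0.0, 90.0]
wrist_force: [-1.8, 0.6, 3.6]
grip_width: 0.0638
```

Request:
{"name": "servo_tool", "arguments": {
  "increments": [
    [0,0,0,0,0,0],
    [0,0,0,0,0,0],
    [0,0,0,0,0,0],
    [0,0,-3,0,0,0],
    [0,0,-4,0,0,0],
    [0,0,-4,0,0,0],
    [0,0,0,0,0,0]
  ],
  "claw": 1
}}

```text
t: 22.7
tool_pos: [0.6519, -0.0261, 0.2123]
orientation: [179.5, 0.1, 90.0]
wrist_force: [-0.7, -0.8, -0.4]
grip_width: 0.0854
```

```bash
python3 - <<'E'
from h import *
print(observe()['tool_pos'])
pots('wrist','w11'); pots('side','s11')
E
```

```text
[ 0.65191988 -0.02611946  0.21232661]
wrist [321. 197.] z 0.121  c 0.6491 -0.0262 r 0.033 [131.  70.  34.]
wrist [352. 327.] z 0.095  c 0.6726 -0.1833 r 0.024 [22. 32. 43.]
wrist [309. 337.] z 0.067  c 0.6341 -0.2068 r 0.006 [70. 64. 60.]
side [257. 140.] z 0.053  c 0.3932 0.4977 r 0.024 [140.  77.  86.]
side [313. 148.] z 0.094  c 0.5859 0.3971 r 0.031 [124. 108.  69.]
side [351. 180.] z 0.100  c 0.6813 0.1969 r 0.037 [53. 58. 67.]
side [277. 180.] z 0.053  c 0.4657 0.2566 r 0.036 [125.  43.  36.]
side [244. 182.] z 0.053  c 0.3580 0.2556 r 0.038 [88. 48. 86.]
side [348. 230.] z 0.123  c 0.6509 -0.0246 r 0.036 [117.  76.  50.]
side [361. 279.] z 0.128  c 0.6388 -0.2065 r 0.015 [68. 71. 77.]
side [285. 306.] z 0.053  c 0.4755 -0.2357 r 0.035 [66. 87. 64.]
```

View pics/s11.png

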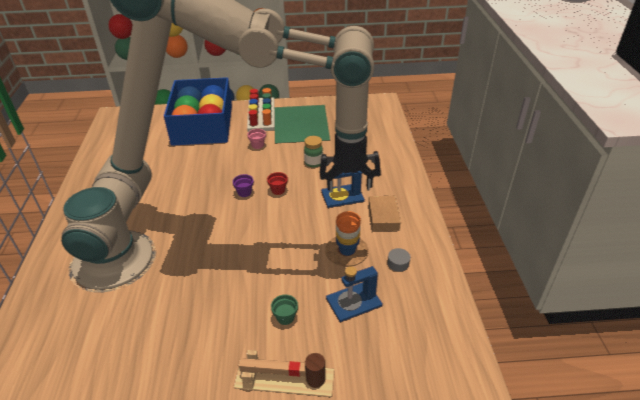

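Request:
{"name": "servo_tool", "arguments": {
  "increments": [
    [-4.19,-3.52,0,0,0,0],
    [-4.19,-3.52,0,0,0,0],
    [-4.19,-3.52,0,0,0,0],
    [-4.19,-3.52,0,0,0,0],
    [-4.19,-3.52,0,0,0,0],
    [0,0,5.5,0,0,0],
    [0,0,4.5,0,0,0],
    [0,0,0,0,0,0]
  ]
}}

```text
t: 23.8
tool_pos: [0.4699, -0.2331, 0.1039]
orientation: [-179.5, -0.4, 90.0]
wrist_force: [1.0, 0.4, 0.5]
grip_width: 0.0848
```

```bash
python3 - <<'E'
from h import *
print(observe()['tool_pos'])
pots('wrist','w12')
E
```

```text
[ 0.46987162 -0.23309929  0.10390707]
wrist [613. 192.] z 0.100  c 0.6209 -0.2125 r 0.014 [36. 46. 56.]
wrist [330. 229.] z 0.051  c 0.4724 -0.2371 r 0.033 [52. 65. 43.]
wrist [323. 351.] z 0.198  c 0.4682 -0.2228 r 0.070 [25. 23. 20.]
```

Request:
{"name": "servo_tool", "arguments": {
  "increments": [
    [0,0,3.0,0,0,0],
    [0,0,3.0,0,0,0],
    [0,0,2.1,0,0,0],
    [0,0,0,0,0,0],
    [0,0,0,0,0,0]
  ]
}}

```text
t: 24.48
tool_pos: [0.4751, -0.236, 0.0289]
orientation: [179.8, 0.1, 90.0]
wrist_force: [-0.0, 0.1, 0.2]
grip_width: 0.0855
```

Request:
{"name": "servo_tool", "arguments": {
  "increments": [
    [0,0,0,0,0,0],
    [0,0,0,0,0,0],
    [0,0,0,0,0,0],
    [0,0,0,0,0,0],
    [0,0,-3,0,0,0],
    [0,0,-5,0,0,0],
    [0,0,-5,0,0,0],
    [0,0,-4,0,0,0],
    [0,0,0,0,0,0]
  ],
  "claw": 0
}}

```text
t: 25.6
tool_pos: [0.4756, -0.2366, 0.2014]
orientation: [179.6, 0.3, 90.0]
wrist_force: [-1.0, -0.1, -1.4]
grip_width: 0.0628
```

```bash
python3 - <<'E'
from h import *
held('w13'); pots('wrist','w13b')
E
```

```text
tcp [ 0.4756 -0.2366  0.2014] yaw [179.57   0.28  90.  ] n 4109
rim c 0.4755 -0.2341 r 0.0368 ztop 0.2242 rel -0.0001 0.0024
wrist [557. 152.] z 0.127  c 0.6336 -0.2087 r 0.015 [84. 87. 84.]
wrist [324. 257.] z 0.199  c 0.4734 -0.2380 r 0.026 [47. 73. 50.]
```

View pics/w13.png

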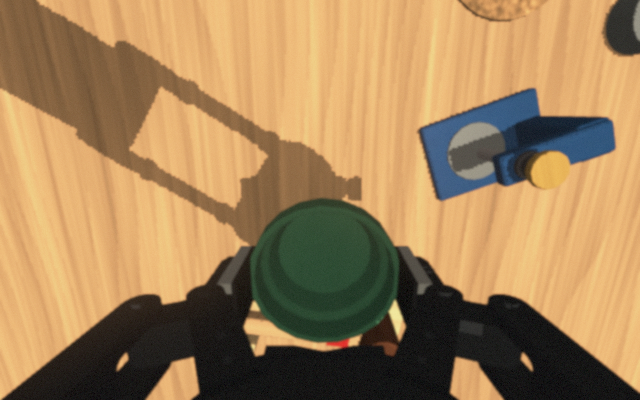

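Request:
{"name": "servo_tool", "arguments": {
  "increments": [
    [4.19,3.52,0,0,0,0],
    [4.19,3.52,0,0,0,0],
    [4.19,3.52,0,0,0,0],
    [4.19,3.52,0,0,0,0],
    [4.19,3.52,0,0,0,0],
    [0,0,0,0,0,0],
    [0,0,2.5,0,0,0],
    [0,0,2.4,0,0,0],
    [0,0,1.5,0,0,0],
    [0,0,0.8,0,0,0],
    [0,0,0.5,0,0,0],
    [0,0,0,0,0,0]
  ]
}}

```text
t: 27.2
tool_pos: [0.6501, -0.0259, 0.1216]
orientation: [179.9, -0.0, 90.0]
wrist_force: [-0.2, 1.0, 2.4]
grip_width: 0.0629
```

Request:
{"name": "servo_tool", "arguments": {
  "increments": [
    [0,0,0,0,0,0],
    [0,0,0,0,0,0],
    [0,0,0,0,0,0],
    [0,0,-3,0,0,0],
    [0,0,-4,0,0,0],
    [0,0,-3,0,0,0],
    [0,0,0,0,0,0]
  ],
  "claw": 1
}}

```text
t: 28.08
tool_pos: [0.6513, -0.026, 0.2232]
orientation: [179.6, 0.0, 90.0]
wrist_force: [0.1, 0.2, 0.1]
grip_width: 0.0853
```

```bash
python3 - <<'E'
from h import *
print(observe()['tool_pos'])
pots('wrist','w14'); pots('side','s14')
E
```

```text
[ 0.65127696 -0.0260314   0.22324906]
wrist [321. 201.] z 0.143  c 0.6487 -0.0264 r 0.033 [58. 69. 46.]
wrist [343. 328.] z 0.100  c 0.6692 -0.1889 r 0.029 [33. 42. 53.]
side [257. 139.] z 0.051  c 0.3951 0.4978 r 0.030 [139.  77.  85.]
side [313. 148.] z 0.093  c 0.5834 0.3960 r 0.031 [123. 107.  69.]
side [350. 178.] z 0.106  c 0.6769 0.2096 r 0.044 [52. 60. 73.]
side [278. 180.] z 0.053  c 0.4656 0.2568 r 0.036 [125.  43.  36.]
side [244. 182.] z 0.052  c 0.3578 0.2553 r 0.037 [87. 48. 85.]
side [348. 227.] z 0.144  c 0.6506 -0.0261 r 0.037 [78. 73. 54.]
side [361. 279.] z 0.128  c 0.6385 -0.2067 r 0.015 [67. 70. 76.]
```

View pics/s14.png

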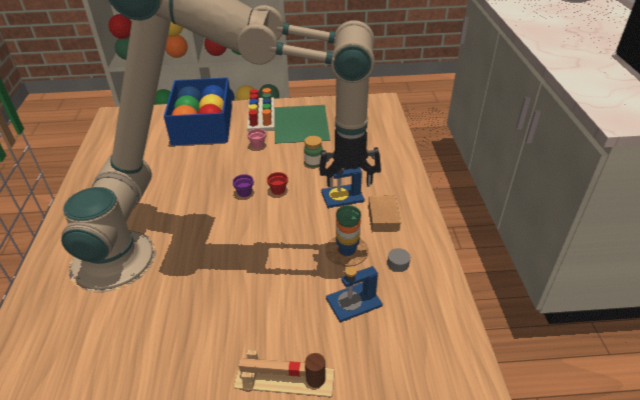

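Request:
{"name": "servo_tool", "arguments": {
  "increments": [
    [4.72,-3.14,0,0,0,0],
    [4.72,-3.14,0,0,0,0],
    [4.72,-3.14,0,0,0,0],
    [4.72,-3.14,0,0,0,0],
    [4.72,-3.14,0,0,0,0],
    [4.72,-3.14,0,0,0,0],
    [0,0,5.5,0,0,0],
    [0,0,5.5,0,0,0],
    [0,0,0,0,0,0],
    [0,0,0,0,0,0]
  ]
}}

```text
t: 29.42
tool_pos: [0.4621, 0.2576, 0.111]
orientation: [180.0, -0.0, 90.0]
wrist_force: [1.1, 0.4, 0.4]
grip_width: 0.0853
```

```bash
python3 - <<'E'
from h import *
print(observe()['tool_pos'])
pots('wrist','w15')
E
```

```text
[0.4620564  0.25756234 0.11098463]
wrist [529.  19.] z 0.090  c 0.5797 0.3752 r 0.018 [87. 84. 53.]
wrist [322. 221.] z 0.051  c 0.4600 0.2564 r 0.033 [107.  37.  27.]
wrist [175. 220.] z 0.051  c 0.3534 0.2550 r 0.033 [89. 48. 84.]
wrist [630. 265.] z 0.047  c 0.6929 0.2142 r 0.015 [16. 27. 39.]
wrist [342. 344.] z 0.199  c 0.4614 0.2671 r 0.073 [27. 25. 24.]
```

Adjust y by -1 mm, descend, grip.

Request:
{"name": "servo_tool", "arguments": {
  "increments": [
    [-0.1,0,3.3,0,0,0],
    [0,0,3.0,0,0,0],
    [0,0,2.0,0,0,0],
    [0,0,0,0,0,0],
    [0,0,0,0,0,0]
  ]
}}

```text
t: 30.1
tool_pos: [0.463, 0.2569, 0.0292]
orientation: [179.8, -0.1, 90.0]
wrist_force: [0.5, 0.1, -0.3]
grip_width: 0.0851
```

Request:
{"name": "servo_tool", "arguments": {
  "increments": [
    [0,0,0,0,0,0],
    [0,0,0,0,0,0],
    [0,0,0,0,0,0],
    [0,0,0,0,0,0],
    [0,0,-3,0,0,0],
    [0,0,-5,0,0,0],
    [0,0,-5,0,0,0],
    [0,0,-5,0,0,0],
    [0,0,-1,0,0,0],
    [0,0,0,0,0,0]
  ],
  "claw": 0
}}

```text
t: 31.35
tool_pos: [0.4611, 0.2564, 0.2177]
orientation: [179.9, -0.0, 90.0]
wrist_force: [-1.1, -0.1, -0.7]
grip_width: 0.0631
```

```bash
python3 - <<'E'
from h import *
held('w16'); pots('wrist','w16b')
E
```

```text
tcp [0.4611 0.2564 0.2177] yaw [ 1.7994e+02 -3.0000e-02  9.0000e+01] n 6716
rim c 0.4611 0.2593 r 0.0367 ztop 0.2390 rel -0.0 0.0029
wrist [468.  29.] z 0.091  c 0.5813 0.3966 r 0.029 [174. 145.  78.]
wrist [224. 186.] z 0.051  c 0.3534 0.2551 r 0.033 [109.  62.  98.]
wrist [557. 238.] z 0.126  c 0.6486 0.2063 r 0.015 [74. 79. 79.]
wrist [475. 389.] z 0.069  c 0.6471 -0.0005 r 0.020 [49. 50. 42.]
```

View pics/w16.png

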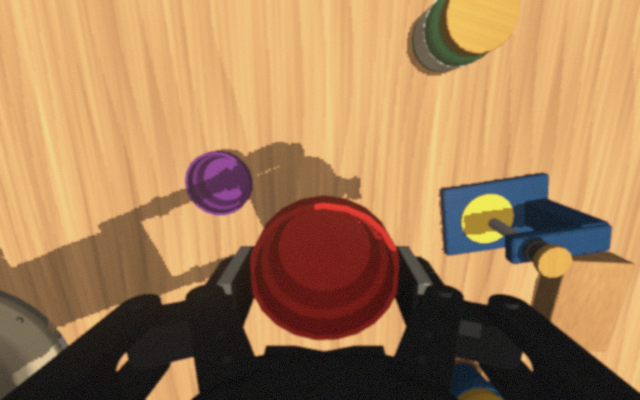

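Request:
{"name": "servo_tool", "arguments": {
  "increments": [
    [-4.71,3.14,0,0,0,0],
    [-4.71,3.14,0,0,0,0],
    [-4.71,3.14,0,0,0,0],
    [-4.71,3.14,0,0,0,0],
    [-4.7,3.14,0,0,0,0],
    [-4.7,3.14,0,0,0,0],
    [0,0,0,0,0,0],
    [0,0,2.5,0,0,0],
    [0,0,2.2,0,0,0],
    [0,0,1.5,0,0,0],
    [0,0,0.8,0,0,0],
    [0,0,0.5,0,0,0]
  ]
}}

```text
t: 32.95
tool_pos: [0.65, -0.0258, 0.1437]
orientation: [179.9, 0.0, 90.0]
wrist_force: [-3.0, 0.2, 17.1]
grip_width: 0.063
```

Request:
{"name": "servo_tool", "arguments": {
  "increments": [
    [0,0,0,0,0,0]
  ]
}}

```text
t: 33.08
tool_pos: [0.6502, -0.0259, 0.144]
orientation: [179.9, 0.0, 90.0]
wrist_force: [-1.4, 0.4, 4.6]
grip_width: 0.0625
```

Request:
{"name": "servo_tool", "arguments": {
  "increments": [
    [0,0,0,0,0,0],
    [0,0,0,0,0,0],
    [0,0,0,0,0,0],
    [0,0,-3,0,0,0],
    [0,0,-4,0,0,0],
    [0,0,-2,0,0,0],
    [0,0,0,0,0,0]
  ],
  "claw": 1
}}

```text
t: 33.95
tool_pos: [0.6507, -0.0262, 0.2342]
orientation: [179.8, 0.0, 90.0]
wrist_force: [0.0, 0.2, -0.3]
grip_width: 0.0856
```

```bash
python3 - <<'E'
from h import *
print(observe()['tool_pos'])
pots('wrist','w17'); im,d,w=pots('side','s17'); 
cv2.imwrite('pics/s17c.png',cv2.resize(im[180:320,280:430,::-1],None,fx=4,fy=4,interpolation=cv2.INTER_CUBIC))
snap('top','t17')
E
```

```text
[ 0.65069852 -0.02615426  0.23416286]
wrist [322. 203.] z 0.165  c 0.6488 -0.0258 r 0.033 [102.  39.  28.]
wrist [341. 327.] z 0.101  c 0.6631 -0.1957 r 0.038 [35. 48. 63.]
side [257. 139.] z 0.053  c 0.3950 0.4974 r 0.029 [140.  77.  85.]
side [313. 148.] z 0.093  c 0.5848 0.3951 r 0.034 [122. 106.  68.]
side [349. 176.] z 0.124  c 0.6568 0.2008 r 0.010 [58. 64. 74.]
side [244. 182.] z 0.053  c 0.3602 0.2559 r 0.038 [87. 48. 85.]
side [348. 224.] z 0.166  c 0.6524 -0.0246 r 0.036 [95. 58. 44.]
side [361. 279.] z 0.128  c 0.6359 -0.2067 r 0.016 [67. 70. 76.]
```

View pics/s17c.png

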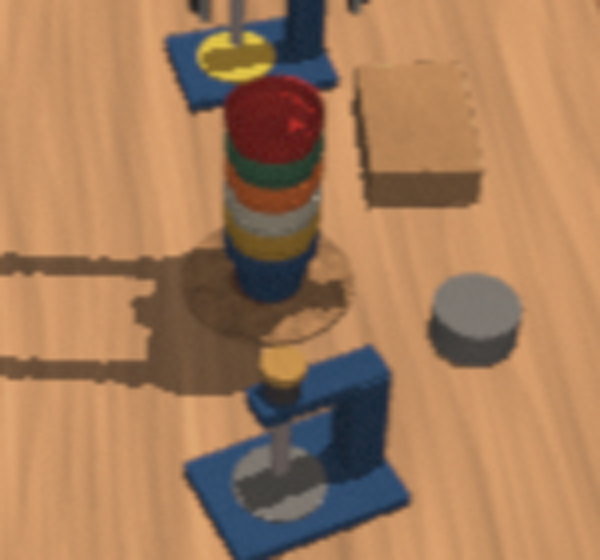

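View pics/w17.png

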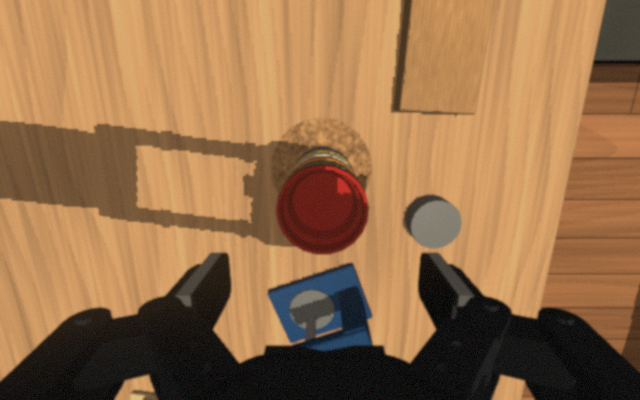

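```bash
python3 - <<'E'
from h import *
for n,f in (('top','top0'),('top','t17'),('side','side0'),('side','s17')):
    z=np.load(f'pics/{f}.npz'); im=z['im'].astype(int); w=pts(n,z['d'],camera_params(n)); t=w[...,2]
    reg=(w[...,0]>.3)&(w[...,0]<.62)&(w[...,1]<-.33)&(w[...,1]>-.5)
    hd=reg&(t>0.068)&(t<.1); q=w[hd]
    if len(q): 
        (cx,cy),r=cv2.minEnclosingCircle(q[:,:2].astype(np.float32)); print(n,f,'head',cx,cy,r,q[:,:2].mean(0),len(q))
    ha=reg&(t>0.046)&(t<.064)&(w[...,0]<.50)&(w[...,0]>.41); q=w[ha]
    if len(q)>5:
        c=q[:,:2].mean(0); u,s,v=np.linalg.svd(q[:,:2]-c); print('  handle',c,v[0],np.degrees(np.arctan2(v[0][1],v[0][0])),len(q))
    rd=reg&(im[...,0]>130)&(im[...,1]<60)&(t>.045); q=w[rd]; print('  red',len(q),q.mean(0) if len(q) else None)
    ba=reg&(t<.02)&(t>.004); q=w[ba]
    if len(q)>20:print('  base',cv2.minAreaRect(q[:,:2].astype(np.float32)))
E
```

```text
top top0 head 0.5359005331993103 -0.40981486439704895 0.02207183465361595 [ 0.53605969 -0.40897636] 119
  handle [ 0.45600405 -0.3960322 ] [-0.98389565  0.17874379] 169.7034020920202 148
  red 5 [ 0.49305096 -0.39396661  0.05219632]
  base ((0.45881468057632446, -0.41521865129470825), (0.31687280535697937, 0.1693563163280487), 0.45290759205818176)
top t17 head 0.5363133549690247 -0.40905529260635376 0.022305142134428024 [ 0.5356936  -0.40889452] 117
  handle [ 0.45618496 -0.39609445] [-0.98401244  0.17809973] 169.74090620472043 150
  red 4 [ 0.49418175 -0.39268634  0.05167612]
  base ((0.45907437801361084, -0.41452887654304504), (0.16770118474960327, 0.3187772333621979), 89.17475891113281)
side side0 head 0.538841962814331 -0.41153812408447266 0.023119937628507614 [ 0.53901238 -0.41403457] 341
  handle [ 0.4545436  -0.39831209] [ 0.97672064 -0.21451523] -12.387088238241358 446
  red 73 [ 0.49345517 -0.40413896  0.05508267]
  base ((0.46019095182418823, -0.3894929885864258), (0.12599603831768036, 0.3211784064769745), 87.1306381225586)
side s17 head 0.540120542049408 -0.4118472933769226 0.023241190239787102 [ 0.5390131  -0.41378948] 341
  handle [ 0.45449522 -0.39850503] [ 0.97670998 -0.21456378] -12.389936542258452 450
  red 68 [ 0.49372857 -0.40529524  0.0552752 ]
  base ((0.4618392586708069, -0.3831111788749695), (0.13037142157554626, 0.31494852900505066), 85.10211181640625)
```

Request:
{"name": "servo_tool", "arguments": {
  "increments": [
    [0,0,-0.5,0,0,9],
    [0,0,0,0,0,9],
    [0,0,0,0,0,9],
    [0,0,0,0,0,9],
    [0,0,0,0,0,9],
    [0,0,0,0,0,9],
    [0,0,0,0,0,9],
    [0,0,0,0,0,9],
    [0,0,0,0,0,9],
    [0,0,0,0,0,9]
  ]
}}

```text
t: 35.35
tool_pos: [0.6489, -0.0259, 0.2353]
orientation: [-180.0, 0.2, -0.3]
wrist_force: [0.6, 0.4, -0.0]
grip_width: 0.0856
```

Request:
{"name": "servo_tool", "arguments": {
  "increments": [
    [-1.94,4.72,0,0,0,0],
    [-1.94,4.72,0,0,0,0],
    [-1.94,4.72,0,0,0,0],
    [-1.94,4.72,0,0,0,0],
    [-1.94,4.72,0,0,0,0],
    [-1.94,4.72,0,0,0,0],
    [-1.94,4.72,0,0,0,0],
    [-1.94,4.72,0,0,0,0],
    [0,0,3,0,0,5],
    [0,0,2,0,0,5],
    [0,0,0,0,0,0],
    [0,0,0,0,0,0]
  ]
}}

```text
t: 36.85
tool_pos: [0.4946, -0.4036, 0.1872]
orientation: [-180.0, 0.0, -9.9]
wrist_force: [0.4, -0.6, 0.5]
grip_width: 0.0856
```

```bash
cat >> h.py <<'E'
def mal(f,zoff=0.0,reg=None):
    o=observe(); print(o['tool_pos'].round(4),o['orientation'].round(2))
    im,d,w=snap('wrist',f); t=w[...,2]; imi=im.astype(int)
    reg=(w[...,0]>.3)&(w[...,0]<.62)&(w[...,1]<-.33)&(w[...,1]>-.5)
    hd=reg&(t>0.070)&(t<.09); q=w[hd]
    if len(q): (cx,cy),r=cv2.minEnclosingCircle(q[:,:2].astype(np.float32)); print('head',cx,cy,r,q.mean(0),len(q))
    ha=reg&(abs(t-.055)<.006)&(w[...,0]<.51)&(w[...,0]>.36); q=w[ha]
    if len(q)>5:
        rr=cv2.minAreaRect(q[:,:2].astype(np.float32)); vx,vy,x0,y0=cv2.fitLine(q[:,:2].astype(np.float32),cv2.DIST_HUBER,0,.01,.01).ravel()
        print('handle',q.mean(0),np.degrees(np.arctan(vy/vx)),len(q),rr, 'y at x=.49: ',y0+(0.49-x0)*vy/vx)
    rd=reg&(imi[...,0]>90)&(imi[...,1]<0.4*imi[...,0])&(t>.045)&(t<.065)&(w[...,0]<.515); q=w[rd]; print('red',len(q),q.mean(0) if len(q) else None, np.ptp(q,axis=0) if len(q) else '')
E
python3 - <<'E'
from h import *
mal('w18')
E
```

```text
[ 0.4946 -0.4036  0.1872] [-1.7999e+02  1.0000e-02 -9.9200e+00]
head 0.5350310206413269 -0.41259437799453735 0.021962665021419525 [ 0.53568501 -0.41272647  0.07765985] 2358
handle [ 0.43786633 -0.39679151  0.05463238] -9.190746 3496 ((0.4410175681114197, -0.39754435420036316), (0.06528439372777939, 0.14154157042503357), 81.13374328613281) y at x=.49:  -0.40522668
red 460 [ 0.49102585 -0.40487581  0.05494434] [0.02330282 0.01972292 0.00351472]
```

View pics/w18.png

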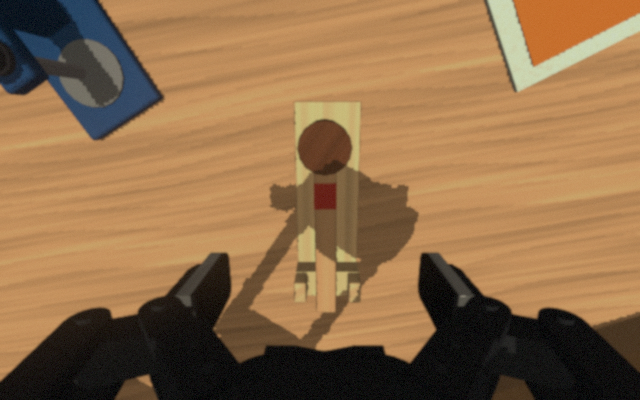

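Request:
{"name": "servo_tool", "arguments": {
  "increments": [
    [-0.31,0.22,0,0,0,-0.4],
    [0,0,5,0,0,0],
    [0,0,4,0,0,0],
    [0,0,0,0,0,0],
    [0,0,0,0,0,0]
  ]
}}

```text
t: 37.52
tool_pos: [0.492, -0.4062, 0.0991]
orientation: [179.9, -0.1, -9.6]
wrist_force: [1.0, -0.4, 0.1]
grip_width: 0.0855
```

```bash
python3 - <<'E'
from h import *
mal('w19')
E
```

```text
[ 0.492  -0.4062  0.0991] [ 1.799e+02 -1.400e-01 -9.580e+00]
head 0.5350652933120728 -0.41247445344924927 0.022020483389496803 [ 0.53601675 -0.41269399  0.07767262] 5331
handle [ 0.45720286 -0.39965646  0.05465294] -9.354372 4638 ((0.4545672535896301, -0.3960038423538208), (0.06498226523399353, 0.11102792620658875), 85.86909484863281) y at x=.49:  -0.4050592
red 1003 [ 0.49112344 -0.40492499  0.05496401] [0.0258055  0.02105769 0.00362409]
```

View pics/w19.png

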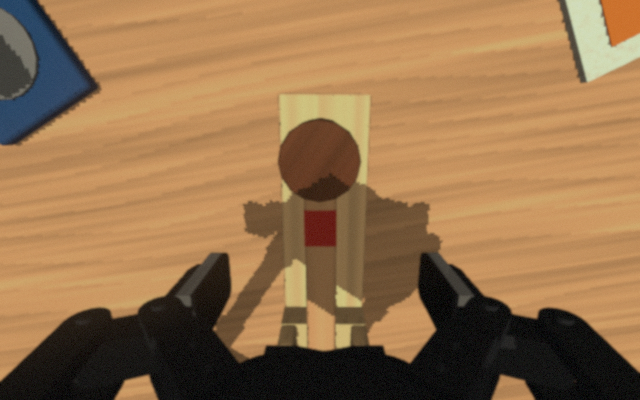

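Request:
{"name": "servo_tool", "arguments": {
  "increments": [
    [-0.05,-0.1,3,0,0,0.1],
    [0,0,2.5,0,0,0],
    [0,0,1.8,0,0,0],
    [0,0,0,0,0,0],
    [0,0,0,0,0,0]
  ]
}}

```text
t: 38.2
tool_pos: [0.4915, -0.4049, 0.0255]
orientation: [179.9, -0.1, -9.7]
wrist_force: [-0.7, -1.0, 0.4]
grip_width: 0.0855
```

Request:
{"name": "servo_tool", "arguments": {
  "increments": [
    [0,0,0,0,0,0],
    [0,0,0,0,0,0],
    [0,0,0,0,0,0],
    [0,0,0,0,0,0],
    [0,0,0,0,0,0],
    [0,0,0,0,0,0],
    [0,0,0,0,0,0],
    [0,0,0,0,0,0]
  ],
  "claw": 0
}}

```text
t: 39.2
tool_pos: [0.4909, -0.4043, 0.0246]
orientation: [180.0, -0.0, -9.7]
wrist_force: [-0.3, 0.9, 5.7]
grip_width: 0.0188
```

```bash
python3 - <<'E'
from h import *
print(observe())
mal('w20')
E
```

```text
{'t': 39.2, 'q': array([-4.57457841e+01,  3.05877613e+01,  9.41815328e+01,  1.09827939e-02,
        5.51970112e+01,  5.39522738e+01]), 'joint_velocities': array([ 0.02565517,  0.02383389, -0.00187505, -0.00081845, -0.03640405,
       -0.02206504]), 'joint_torque': array([-3.37124895e-01, -4.80109048e+01, -1.80314523e+01, -1.20594674e-01,
       -2.15074900e-01,  1.51638652e-02]), 'tool_pos': array([ 0.49086401, -0.40428033,  0.02461977]), 'orientation': array([ 1.79987467e+02, -3.25517334e-02, -9.70432015e+00]), 'wrist_force': array([-0.33634479,  0.90026378,  5.66598444]), 'wrist_torque': array([ 0.14789473,  0.04267894, -0.01133633]), 'grip_width': 0.018798522733405047}
[ 0.4909 -0.4043  0.0246] [ 1.7999e+02 -3.0000e-02 -9.7000e+00]
head 0.5056563019752502 -0.40828970074653625 0.052003540098667145 [ 0.51925207 -0.41070765  0.07901859] 27895
handle [ 0.48661282 -0.40530273  0.05490982] -9.3054495 5096 ((0.48479342460632324, -0.4094539284706116), (0.045574747025966644, 0.04318400099873543), 11.72313404083252) y at x=.49:  -0.40585774
red 2448 [ 0.49139882 -0.40592732  0.0549351 ] [0.02580648 0.0225117  0.0038379 ]
```

View pics/w20.png

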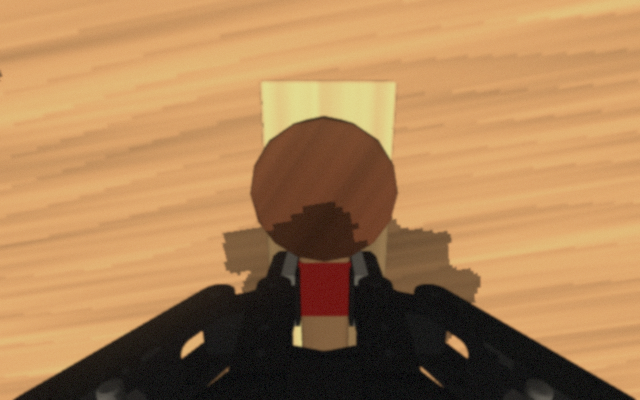

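Request:
{"name": "servo_tool", "arguments": {
  "increments": [
    [0,0,-1,0,0,0],
    [0,0,-2.5,0,0,0],
    [0,0,-4,0,0,0],
    [0,0,-5,0,0,0],
    [0,0,-5,0,0,0],
    [0,0,-4,0,0,0],
    [0,0,-1,0,0,0],
    [0,0,0,0,0,0],
    [0,0,0,0,0,0]
  ]
}}

```text
t: 40.38
tool_pos: [0.4897, -0.4032, 0.2465]
orientation: [-179.8, 0.2, -9.7]
wrist_force: [-0.1, -0.2, -3.5]
grip_width: 0.019
```

```bash
python3 - <<'E'
from h import *
print(observe()['tool_pos'],observe()['wrist_torque'])
im,d,w=snap('side','s21'); snap('wrist','w21')
cv2.imwrite('pics/s21c.png',cv2.resize(im[200:400,180:440,::-1],None,fx=3,fy=3,interpolation=cv2.INTER_CUBIC))
E
```

```text
[ 0.489708   -0.40322278  0.24647289] [-0.00313648  0.06271693  0.00578478]
```

View pics/s21c.png

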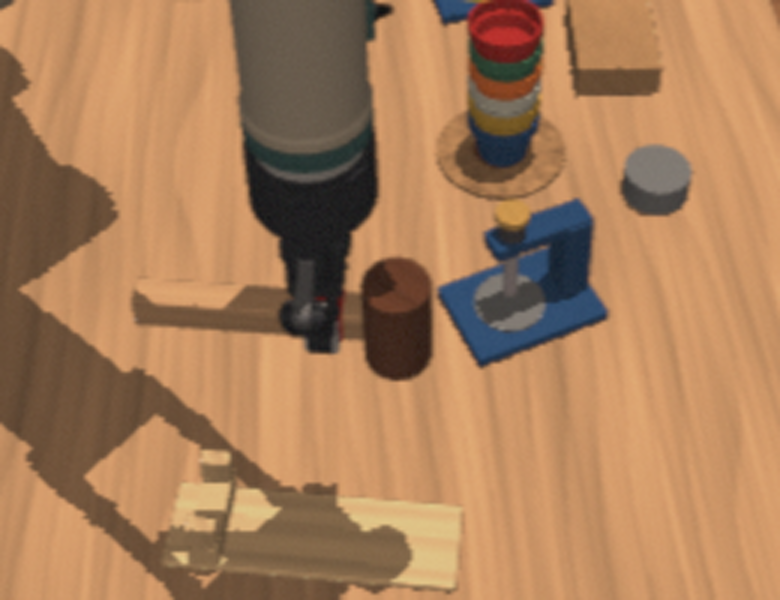

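View pics/w21.png

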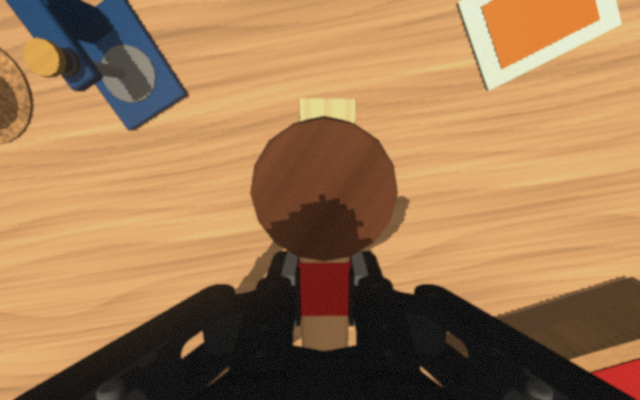

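Request:
{"name": "servo_tool", "arguments": {
  "increments": [
    [0,-4,0,0,0,0],
    [0.0,-5.5,0,0,0,0],
    [0.0,-5.6,0,0,0,0],
    [0.0,-5.6,0,0,0,0],
    [0.0,-5.6,0,0,0,0],
    [0.0,-5.6,0,0,0,0],
    [0.0,-5.6,0,0,0,0],
    [0.1,-5.6,0,0,0,0],
    [0.2,-5.6,0,0,0,0],
    [0.2,-5.5,0,0,0,0],
    [0.2,-5,0,0,0,0],
    [0,-3.6,0,0,0,0]
  ]
}}

```text
t: 41.98
tool_pos: [0.6031, 0.216, 0.2477]
orientation: [180.0, 0.1, -9.6]
wrist_force: [0.4, -0.9, -2.7]
grip_width: 0.0194
```

Request:
{"name": "servo_tool", "arguments": {
  "increments": [
    [0,0,0,0,0,0],
    [0,0,0,0,0,0]
  ]
}}

```text
t: 42.22
tool_pos: [0.6029, 0.2132, 0.2482]
orientation: [179.9, 0.1, -9.7]
wrist_force: [0.1, -0.9, -2.6]
grip_width: 0.0193
```

```bash
python3 - <<'E'
from h import *
o=observe();print(o['tool_pos'],o['orientation'])
im,d,w=snap('side','s22'); 
cv2.imwrite('pics/s22c.png',cv2.resize(im[50:250,220:480,::-1],None,fx=3,fy=3,interpolation=cv2.INTER_CUBIC))
im,d,w=snap('wrist','w22'); t=w[...,2]
imi=im.astype(int)
m=(t>.115)&(t<.14)&(w[...,1]>.1)&(w[...,1]<.3)
if m.sum()>20:
    q=w[m];print('pin',len(q),q.mean(0),cv2.minEnclosingCircle(q[:,:2].astype(np.float32)))
m=(abs(t-(o['tool_pos'][2]+.0534))<.008)&(w[...,0]>.62); q=w[m]
if len(q)>20: print('head',len(q),q.mean(0),cv2.minEnclosingCircle(q[:,:2].astype(np.float32)))
E
```

```text
[0.60286017 0.21317014 0.24816321] [ 1.79907579e+02  1.09390003e-01 -9.68435789e+00]
head 17212 [0.64753907 0.20560999 0.30155016] ((0.6401964426040649, 0.2209652066230774), 0.04056112840771675)
```

View pics/s22c.png

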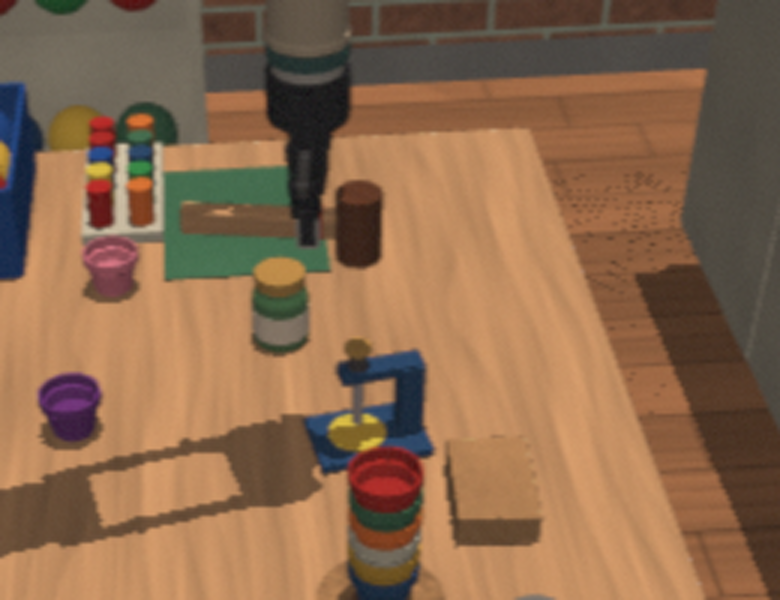

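View pics/w22.png

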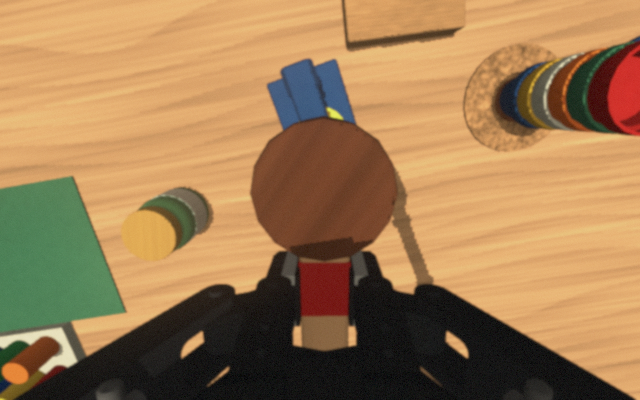

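Request:
{"name": "servo_tool", "arguments": {
  "increments": [
    [0,0,3,0,0,0],
    [0,0,4,0,0,0],
    [0,0,2.2,0,0,0],
    [0,0,0.8,0,0,0],
    [0,0,0,0,0,0],
    [0,0,0,0,0,0]
  ]
}}

```text
t: 43.08
tool_pos: [0.6044, 0.2136, 0.1508]
orientation: [-179.9, -0.1, -9.7]
wrist_force: [0.1, 1.0, -2.5]
grip_width: 0.019
```

```bash
python3 - <<'E'
from h import *
o=observe();print(o['tool_pos'],o['orientation'],o['wrist_force'],o['wrist_torque'])
im,d,w=snap('side','s23'); 
cv2.imwrite('pics/s23c.png',cv2.resize(im[120:220,280:410,::-1],None,fx=6,fy=6,interpolation=cv2.INTER_CUBIC))
snap('wrist','w23')
E
```

```text
[0.6043931  0.21357912 0.15078593] [-1.79935862e+02 -1.48105108e-01 -9.72793645e+00] [ 0.13237884  0.96390048 -2.47565963] [-0.027811    0.00716479 -0.01510505]
```

View pics/s23c.png

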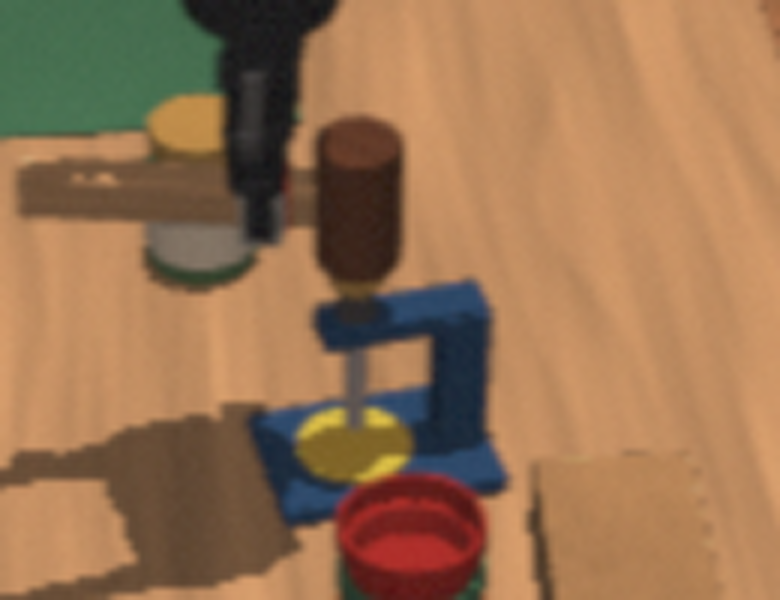

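Request:
{"name": "servo_tool", "arguments": {
  "increments": [
    [0,0,0.7,0,0,0],
    [0,0,0.7,0,0,0],
    [0,0,0.5,0,0,0],
    [0,0,0,0,0,0]
  ]
}}

```text
t: 43.68
tool_pos: [0.604, 0.214, 0.1309]
orientation: [-180.0, -0.1, -9.7]
wrist_force: [0.0, 0.9, 3.1]
grip_width: 0.019
```

```bash
python3 - <<'E'
from h import *
o=observe();print(o['tool_pos'],o['orientation'],o['wrist_force'],o['wrist_torque'])
E
```

```text
[0.60403355 0.21395132 0.13085856] [-1.79954806e+02 -9.32882788e-02 -9.69245008e+00] [0.04696785 0.90067218 3.12297734] [ 0.04687661 -0.2445478   0.04434361]
```

Request:
{"name": "servo_tool", "arguments": {
  "increments": [
    [0,0,0.25,0,0,0],
    [0,0,0,0,0,0]
  ]
}}

```text
t: 43.92
tool_pos: [0.604, 0.214, 0.1302]
orientation: [-179.9, -0.1, -9.7]
wrist_force: [-3.0, 0.7, 11.3]
grip_width: 0.0191
```

Request:
{"name": "servo_tool", "arguments": {
  "increments": [
    [0,0,0.2,0,0,0],
    [0,0,0,0,0,0]
  ]
}}

```text
t: 44.18
tool_pos: [0.6039, 0.214, 0.1299]
orientation: [-179.9, -0.2, -9.7]
wrist_force: [-5.4, -0.8, 18.4]
grip_width: 0.0191
```

```bash
python3 - <<'E'
from h import *
o=observe();print(o['tool_pos'],o['orientation'],o['wrist_force'],o['wrist_torque'])
im,d,w=snap('side','s24'); 
cv2.imwrite('pics/s24c.png',cv2.resize(im[120:220,280:410,::-1],None,fx=6,fy=6,interpolation=cv2.INTER_CUBIC))
E
```

```text
[0.60388608 0.21400684 0.12993563] [-179.90934794   -0.20098992   -9.69487273] [-5.39178348 -0.75259509 18.43947025] [-0.22274749  0.26764706 -0.03168197]
```

View pics/s24c.png

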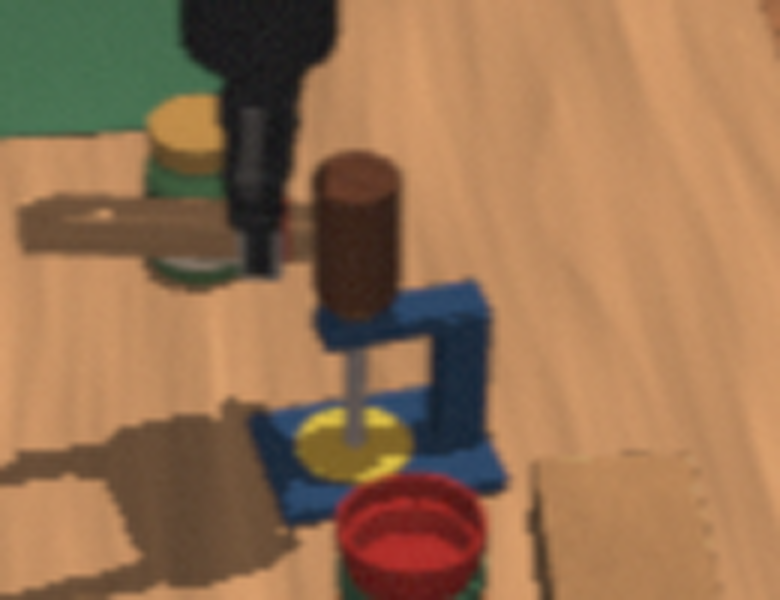

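Request:
{"name": "servo_tool", "arguments": {
  "increments": [
    [0,0,-0.6,0,0,0],
    [0,0,-1.5,0,0,0],
    [0,0,-3,0,0,0],
    [0,0,0,0,0,0],
    [0,0,0,0,0,0],
    [0,0,0,0,0,0],
    [0,0,0,0,0,0]
  ]
}}

```text
t: 45.1
tool_pos: [0.6028, 0.2135, 0.1756]
orientation: [180.0, 0.1, -9.7]
wrist_force: [0.4, 0.1, -2.1]
grip_width: 0.0187
```

```bash
python3 - <<'E'
from h import *
o=observe();print(o['tool_pos'],o['orientation'],o['wrist_force'],o['wrist_torque'])
im,d,w=snap('side','s25'); 
cv2.imwrite('pics/s25c.png',cv2.resize(im[100:220,280:410,::-1],None,fx=5,fy=5,interpolation=cv2.INTER_CUBIC))
t=w[...,2]; q=w[130:172,325:350].reshape(-1,3)
q=q[(q[:,2]>.105)&(q[:,2]<.14)&(q[:,0]<.68)]; print(len(q), np.percentile(q[:,2],[50,90,98]))
im,d,w=snap('wrist','w25')
E
```

```text
[0.60277684 0.21352163 0.17557713] [ 1.79952800e+02  1.21565442e-01 -9.70470685e+00] [ 0.35502897  0.09941947 -2.05742849] [0.00410816 0.04334654 0.03260554]
69 [0.12391927 0.12834124 0.12946818]
```

View pics/s25c.png

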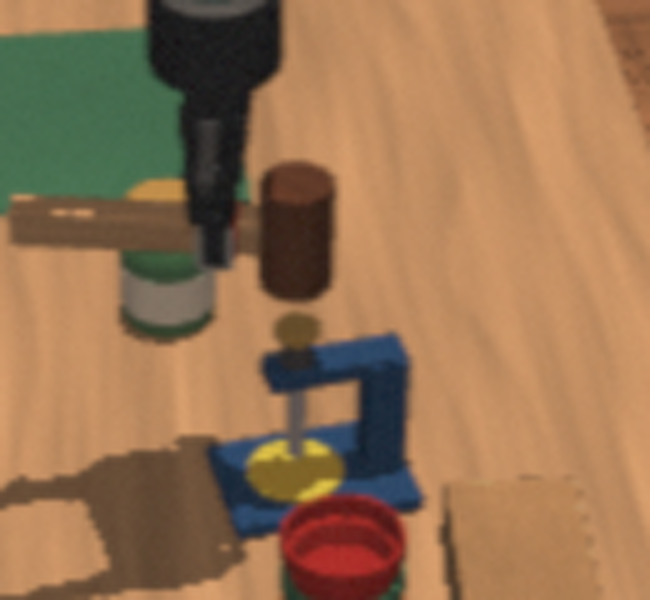

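View pics/w25.png

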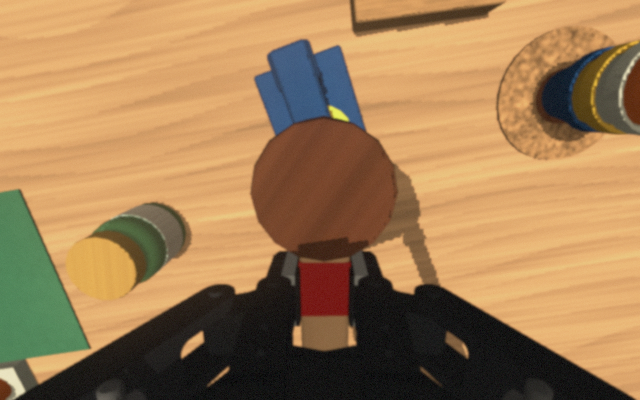

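Pin is back up (≈0.128 measured), mallet clear and undisturbed in the grip. Second blow.

Request:
{"name": "servo_tool", "arguments": {
  "increments": [
    [0,0,2.2,0,0,0],
    [0,0,0.9,0,0,0],
    [0,0,0.8,0,0,0],
    [0,0,0.6,0,0,0],
    [0,0,0.4,0,0,0],
    [0,0,0.2,0,0,0],
    [0,0,0,0,0,0]
  ]
}}

```text
t: 46.08
tool_pos: [0.603, 0.2137, 0.1301]
orientation: [-180.0, -0.1, -9.7]
wrist_force: [-9.4, -1.6, 18.4]
grip_width: 0.0192
```

```bash
python3 - <<'E'
from h import *
o=observe();print(o['tool_pos'],o['orientation'],o['wrist_force'],o['wrist_torque'])
im,d,w=snap('side','s26'); 
cv2.imwrite('pics/s26c.png',cv2.resize(im[120:220,280:410,::-1],None,fx=6,fy=6,interpolation=cv2.INTER_CUBIC))
E
```

```text
[0.60301337 0.21374831 0.13008818] [-1.79953649e+02 -1.15141671e-01 -9.69320357e+00] [-9.35507058 -1.57437162 18.36494203] [-0.40131952  0.97503523 -0.06229977]
```

Request:
{"name": "servo_tool", "arguments": {
  "increments": [
    [0,0,-0.6,0,0,0],
    [0,0,-1.5,0,0,0],
    [0,0,-3,0,0,0],
    [0,0,0,0,0,0],
    [0,0,0,0,0,0],
    [0,0,0,0,0,0],
    [0,0,0,0,0,0]
  ]
}}

```text
t: 47.0
tool_pos: [0.6029, 0.2136, 0.1756]
orientation: [180.0, 0.1, -9.7]
wrist_force: [0.2, 0.0, -1.4]
grip_width: 0.019
```

```bash
python3 - <<'E'
from h import *
o=observe();print(o['tool_pos'],o['orientation'],o['wrist_force'],o['wrist_torque'])
im,d,w=snap('side','s27'); 
cv2.imwrite('pics/s27c.png',cv2.resize(im[100:220,280:410,::-1],None,fx=5,fy=5,interpolation=cv2.INTER_CUBIC))
im,d,w=snap('wrist','w27')
E
```

```text
[0.60288348 0.21355716 0.17559586] [ 1.79958293e+02  1.07779296e-01 -9.70352125e+00] [ 0.19451984  0.01434499 -1.41124433] [0.01771328 0.01848168 0.01250051]
```

View pics/s26c.png

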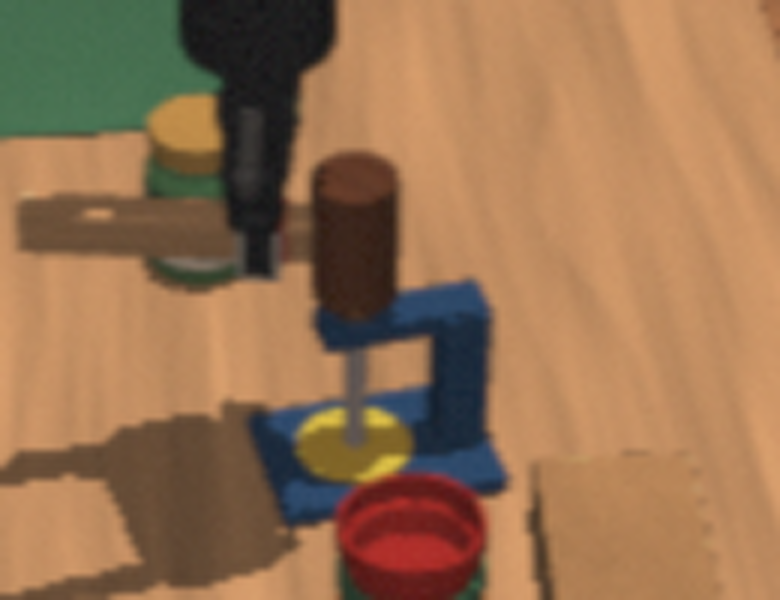

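View pics/s27c.png

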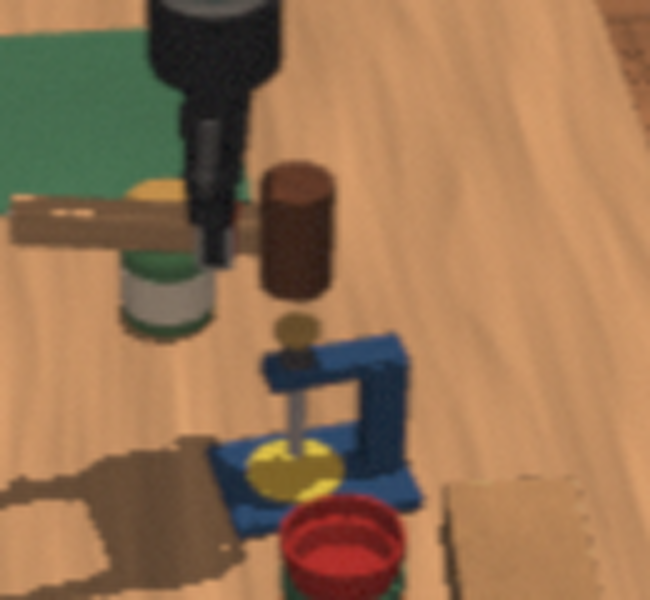

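View pics/w27.png

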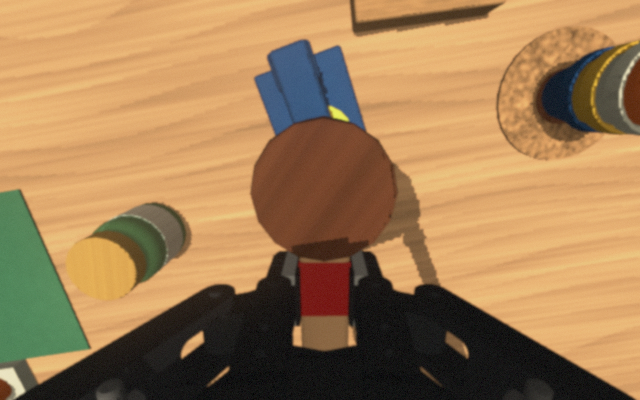

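Request:
{"name": "servo_tool", "arguments": {
  "increments": [
    [0,0,-3,0,0,0],
    [0,0,-3,0,0,0],
    [0,0,-1.25,0,0,0],
    [0,3.6,0,0,0,0],
    [-0.2,5,0,0,0,0],
    [-0.2,5.5,0,0,0,0],
    [-0.2,5.6,0,0,0,0],
    [-0.1,5.6,0,0,0,0],
    [0,5.6,0,0,0,0],
    [0,5.6,0,0,0,0],
    [0,5.6,0,0,0,0],
    [0,5.6,0,0,0,0]
  ]
}}

```text
t: 48.6
tool_pos: [0.5153, -0.2568, 0.2485]
orientation: [-180.0, 0.0, -9.7]
wrist_force: [0.2, -0.4, -3.0]
grip_width: 0.0189
```

Request:
{"name": "servo_tool", "arguments": {
  "increments": [
    [0,5.6,0,0,0,0],
    [0,5.5,0,0,0,0],
    [0,4,0,0,0,0],
    [0,0,0,0,0,0],
    [0,0,6,0,0,0],
    [0,0,5,0,0,0],
    [0,0,3.5,0,0,0],
    [0,0,0,0,0,0],
    [0,0,0,0,0,0],
    [0,0,0,0,0,0]
  ]
}}

```text
t: 49.85
tool_pos: [0.4919, -0.405, 0.1066]
orientation: [179.9, -0.2, -9.7]
wrist_force: [0.8, -0.7, -2.1]
grip_width: 0.0189
```

```bash
python3 - <<'E'
from h import *
o=observe();print(o['tool_pos'],o['orientation'],o['wrist_force'],o['wrist_torque'])
im,d,w=snap('side','s28'); 
cv2.imwrite('pics/s28c.png',cv2.resize(im[270:400,210:350,::-1],None,fx=4,fy=4,interpolation=cv2.INTER_CUBIC))
im,d,w=snap('wrist','w28')
E
```

```text
[ 0.49186842 -0.40499297  0.10656978] [179.86383475  -0.20030429  -9.68713459] [ 0.76610258 -0.66823311 -2.14694778] [ 0.00719972  0.01485666 -0.05887482]
```

View pics/s28c.png

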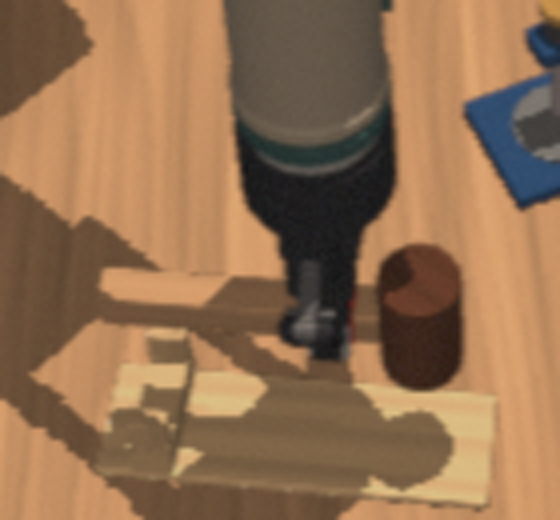

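View pics/w28.png

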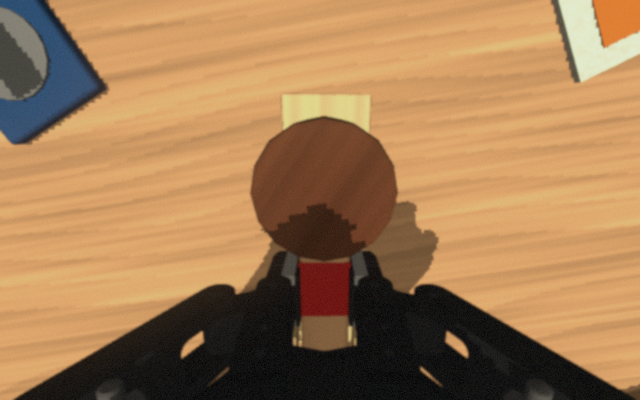

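Request:
{"name": "servo_tool", "arguments": {
  "increments": [
    [0,0,2.5,0,0,0],
    [0,0,2,0,0,0],
    [0,0,1.5,0,0,0],
    [0,0,1,0,0,0],
    [0,0,0.6,0,0,0],
    [0,0,0.3,0,0,0],
    [0,0,0,0,0,0],
    [0,0,0,0,0,0]
  ]
}}

```text
t: 50.95
tool_pos: [0.4909, -0.4044, 0.0257]
orientation: [180.0, -0.0, -9.7]
wrist_force: [0.3, 0.5, -2.9]
grip_width: 0.019
```

```bash
python3 - <<'E'
from h import *
o=observe();print(o['tool_pos'],o['orientation'],o['wrist_force'],o['wrist_torque'])
im,d,w=snap('side','s29'); 
cv2.imwrite('pics/s29c.png',cv2.resize(im[270:400,210:350,::-1],None,fx=4,fy=4,interpolation=cv2.INTER_CUBIC))
im,d,w=snap('wrist','w29')
E
```

```text
[ 0.49092397 -0.40442409  0.02568306] [ 1.79973653e+02 -4.31236037e-02 -9.70269139e+00] [ 0.30088479  0.47855446 -2.85314909] [0.02452698 0.03017286 0.00883611]
```

View pics/s29c.png

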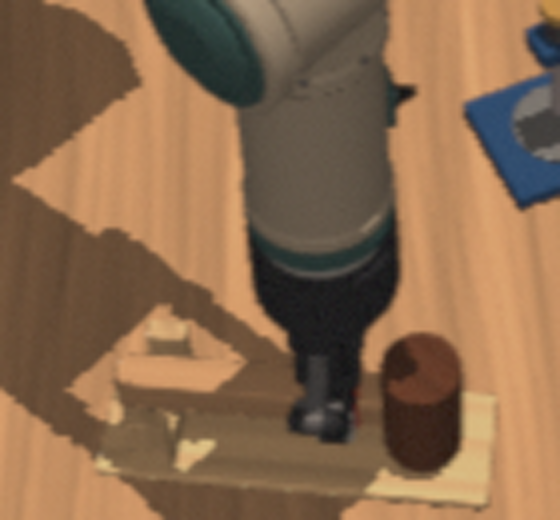

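View pics/w29.png

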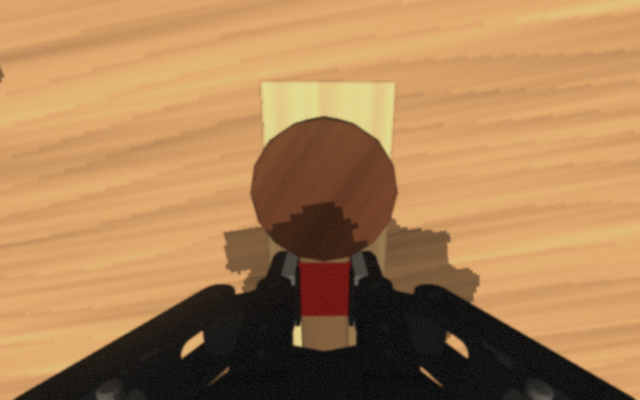

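Request:
{"name": "servo_tool", "arguments": {
  "increments": [
    [0,0,0.12,0,0,0],
    [0,0,0,0,0,0]
  ]
}}

```text
t: 51.3
tool_pos: [0.4909, -0.4044, 0.0246]
orientation: [180.0, -0.0, -9.7]
wrist_force: [-0.5, 1.1, 1.3]
grip_width: 0.0189
```

Request:
{"name": "servo_tool", "arguments": {
  "increments": [
    [0,0,0,0,0,0],
    [0,0,0,0,0,0],
    [0,0,0,0,0,0],
    [0,0,0,0,0,0],
    [0,0,0,0,0,0],
    [0,0,0,0,0,0],
    [0,0,-2,0,0,0],
    [0,0,-4,0,0,0],
    [0,0,-5,0,0,0],
    [0,0,-5,0,0,0],
    [0,0,0,0,0,0]
  ],
  "claw": 1
}}

```text
t: 52.68
tool_pos: [0.4928, -0.4062, 0.1893]
orientation: [179.7, -0.5, -9.7]
wrist_force: [-0.2, 0.5, -0.6]
grip_width: 0.0854
```

```bash
python3 - <<'E'
from h import *
mal('w30')
pots('side','s30'); im,d,w=snap('top','t30')
E
```

```text
[ 0.4928 -0.4062  0.1893] [179.65  -0.48  -9.69]
head 0.535015881061554 -0.4134415090084076 0.022060859948396683 [ 0.53566648 -0.41365015  0.07769705] 2315
handle [ 0.43760682 -0.39735238  0.05464602] -9.502577 3424 ((0.4414081871509552, -0.3980194330215454), (0.06593436747789383, 0.14059053361415863), 80.89163970947266) y at x=.49:  -0.40612242
red 456 [ 0.4910556  -0.40594975  0.05495079] [0.02313978 0.020355   0.00407805]
side [314. 147.] z 0.094  c 0.5865 0.3946 r 0.031 [129. 110.  68.]
side [348. 175.] z 0.128  c 0.6520 0.2084 r 0.017 [68. 69. 75.]
side [348. 224.] z 0.165  c 0.6510 -0.0246 r 0.037 [105.  61.  47.]
side [361. 279.] z 0.128  c 0.6371 -0.2053 r 0.016 [67. 70. 76.]
```

View pics/w30.png

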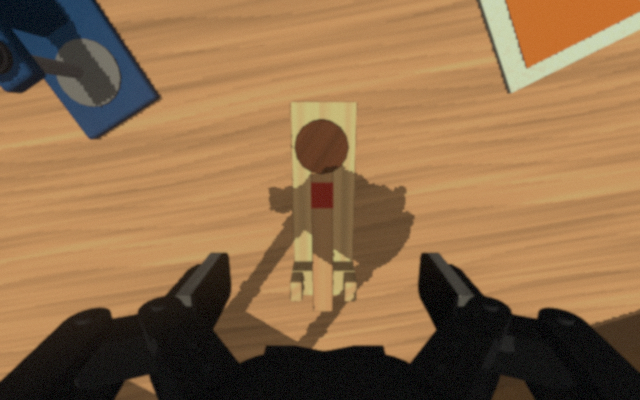

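View pics/s30.png

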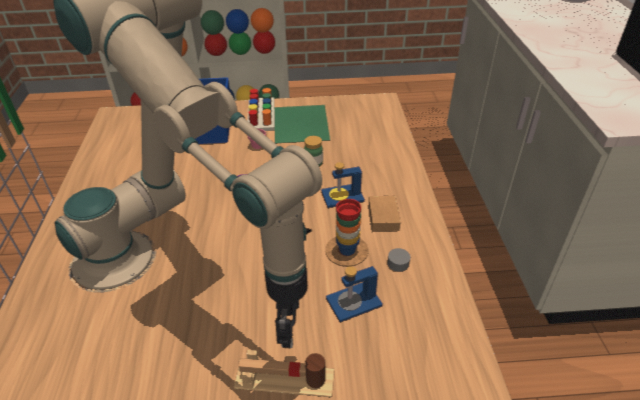

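Request:
{"name": "servo_tool", "arguments": {
  "increments": [
    [0,0,-3,0,0,0],
    [0,0,0,0,0,0],
    [0,0,0,0,0,0]
  ]
}}

```text
t: 53.2
tool_pos: [0.49, -0.4035, 0.2121]
orientation: [-179.9, 0.1, -9.7]
wrist_force: [0.1, -0.3, -0.5]
grip_width: 0.0854
```

```bash
python3 - <<'E'
from h import *
print(workorder.finish_job())
E
```

```text
the job is handed in; nothing more can be done
None
```

I finished the job and handed it in at about 53 s.

- **Pots:** All six pots were present, and all are nested upright in one stack on the cork mat. From the bottom they are blue, yellow, white, orange, green and red. The stack top reads 0.165 m against an expected 0.164 m, and its centre is about 4 mm from the mat's measured middle. The white pot was knocked aside during the run; I found it again and picked it from its new place.
- **Punch:** I gave the yellow tag's punch (the left one) two blows. Each time the mallet stopped hard at full pin travel, with about 18 N on the wrist. In between I lifted the mallet clear, and the picture showed the pin back up. The pin was up again after the second blow too. I could not read the pin's travel directly, so "fully down" is inferred from the force and the height where the mallet stopped. During both blows there was also some sideways wrist force (5 to 9 N), which I took to be friction on the pin.
- **Mallet:** It is back on its rest within about 1 mm and 0.5° of where it lay, with the gripper open and clear.
- **Left alone:** I did not work the other punch. The jar, kit box and tin were never touched, nor were the pink and purple pots.

No final check failed; position readings from the three cameras differed from each other by a few millimetres.

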